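# Stir the drying beads in the yellow bowl

## Task

Take the bamboo stirrer off its ceramic rest and gently feel with its foot for the bottom of the yellow bowl, right at the bowl's middle; then, with the foot kept down low among the beads, stir the ceramic beads round the bowl anticlockwise as seen from above, at least two full turns, until every bead has ended up clearly away from where it lay (by well over half its own width). Press only lightly, keep all beads in the bowl and the bowl in its place, touch neither with the gripper, leave the caddy, whisk and scoop alone, and finally lay the stirrer back level in both notches of its rest.

Things in the scene. Friction and masses are not known exactly. Their poses are not given: they have to be found in the camera images.
- stand: Fixed stepped cherry stand with three white trays (each 310 along x, 222 along y, rim 16 high, mm) side by side along its y axis: low tray at y=-230 (floor 15 mm above table) with the bowl, middle at y=0 (floor 45) with the rest, high at y=+230 (floor 75) with caddy, whisk, scoop. Origin at table level under the middle tray's centre.
- rest: White ceramic rest, fixed, base 124 x 62 x 10 mm, long along its x. Two 14 mm thick saddles at x=+-48 mm with flared notches along x (23 mm wide at bottom, 40 at top; notch floor 34, cheek tops 56 mm above underside). Origin: centre of underside. The stirrer lies in both notches, axis along rest x, 40 mm above the underside; 80 mm free between saddles for fingers.
- stirrer: Loose bamboo stirrer, 201 mm, about 50 g: bar 14 mm wide (y), 12 high (z) from x=-85 to +75 mm, then a 12 mm round neck and a darker ball foot 22 mm across. Black band at handle end. Origin on its axis near the middle (grip there: centre of mass), x axis towards the foot. Starts level on the rest, foot away from the robot.
- stirrer_foot (a point): Centre of the stirrer's ball foot (radius 11 mm), 105 mm from the stirrer's origin along +x.
- bowl: Shallow yellow-glazed bowl, loose, about 0.8 kg, 170 mm across the rim, 38 high, wall 5; flat inner floor about 70 mm in radius, 6 mm above the underside; wall flares to 80 mm inner radius at the rim. Origin: centre of underside, z up. Slides on the tray if pushed sideways with more than a few newtons.
- bead0: Chunky blue glazed ceramic bead, slippery (friction about 0.25), can wedge between foot and wall if pushed outwards: a round-edged upright cylinder 26 mm across and 20 mm high, 20 g, loose on the bowl's floor, starting about the bowl's middle. Origin at the centre of its underside as it starts.
- bead1: Chunky terracotta glazed ceramic bead, slippery (friction about 0.25), can wedge between foot and wall if pushed outwards: a round-edged upright cylinder 26 mm across and 20 mm high, 20 g, loose on the bowl's floor, starting nearer the wall (about 44 mm from the bowl's centre). Origin at the centre of its underside as it starts.
- bead2: Chunky green glazed ceramic bead, slippery (friction about 0.25), can wedge between foot and wall if pushed outwards: a round-edged upright cylinder 26 mm across and 20 mm high, 20 g, loose on the bowl's floor, starting nearer the wall (about 44 mm from the bowl's centre). Origin at the centre of its underside as it starts.
- bead3: Chunky white glazed ceramic bead, slippery (friction about 0.25), can wedge between foot and wall if pushed outwards: a round-edged upright cylinder 26 mm across and 20 mm high, 20 g, loose on the bowl's floor, starting nearer the wall (about 44 mm from the bowl's centre). Origin at the centre of its underside as it starts.
- bead4: Chunky red glazed ceramic bead, slippery (friction about 0.25), can wedge between foot and wall if pushed outwards: a round-edged upright cylinder 26 mm across and 20 mm high, 20 g, loose on the bowl's floor, starting nearer the wall (about 44 mm from the bowl's centre). Origin at the centre of its underside as it starts.
- bead5: Chunky black glazed ceramic bead, slippery (friction about 0.25), can wedge between foot and wall if pushed outwards: a round-edged upright cylinder 26 mm across and 20 mm high, 20 g, loose on the bowl's floor, starting nearer the wall (about 44 mm from the bowl's centre). Origin at the centre of its underside as it starts.
- caddy: Bystander: steel tea caddy, upright can 68 mm across, 85 mm high (a little more with its lid). Origin at the centre of its underside.
- whisk: Bystander: bamboo whisk upright on a blue ceramic holder, 60 mm across, 110 mm high. Origin at the centre of its underside.
- scoop: Bystander: wooden scoop lying flat, 143 mm long, handle 12 mm wide, blade 34 mm wide. Origin near its middle, at its underside.
Not all that is in view belongs to the job. There is more than one size of the stirrer; the one meant has the size given above.

How it is judged:
By the outcome, as a careful person would: the job done as asked, in the order asked, and still so for the second after the job is handed in, with the robot touching nothing.
It also fails if it takes over 72 s, if anything falls off the work surface, if the arm or the gripper's body presses on something with over 40 N, if the wrist force passes 120 N, or if a joint passes its speed limit or range.

## Robot

A 7-joint arm with a two-finger parallel gripper is mounted at the origin on the work surface. World frame = base frame: x ahead of the robot, y to its left, z up, the work surface at z = 0. Lengths are in m, angles in rad, forces in N, time in s.
With the tool pointing down it reaches from about 0.4 to 0.85 m from the base axis. Payload 4.5 kg.
Tool frame: the origin (TCP) lies between the finger pads; the fingertips stand r.tip_reach ahead of it and the grasp point (between the pads) lies 3 mm ahead of it (r.tip_reach is the distance from the TCP to the fingertips, in m); z points along the fingers, y is the line along which they close (so a half turn about z gives the same grasp; the last joint's range is limited). The gripper opens to 88 mm and grips with 3 to 60 N. Pads are 18 mm wide; open, the fingers measure 123 mm over their backs; the gripper's body (75 mm by 187 mm) begins 45 mm behind the grasp point.
Start: joints at [1.343, 0.689, -0.195, 1.565, 0.157, 0.902, -0.215], TCP at [0.162, -0.604, 0.261] pointing down, gripper open.
Joint ranges: [-3.01, 3.01], [-0.46, 2.08], [-1.47, 1.51], [0.13, 2.56], [-1, 4.14], [0.04, 2.09], [-2.66, 2.66]. Speed limits (rad/s): [2.57, 2.57, 3.14, 3.14, 3.14, 3.14, 3.14].

## Interface

Orientations are given as a unit quaternion [x, y, z, w].
In Python, from plant import r gives the robot as it stands.
- The arm moves only by the tool step_arm, never from a script. Its argument "motion" is a list of rows, each an object with "dp": the shift along the tool's x, y, z in mm, a list of three; "twist": the turn, a rotation vector about the tool's x, y, z in rad, a list of three; "hand": the opening, from -1 (shut) to 1 (fully open). In form: [{"dp": [dx, dy, dz], "twist": [rx, ry, rz], "hand": hand}, ...]. A call has 1 to 5 rows; each row is the pose to reach, as a shift and turn from the pose commanded when the call began, along the tool's axes at that moment; what a row does not reach only later rows make up. A row lasts 1/8 s, in which the tool goes at most 62.5 mm and 10.7 degrees, less where a joint would pass 70% of its speed; a pose out of reach is approached as far as the arm can. A call with a gripper value outside its range is refused whole. The fingers move at their own pace and stop on an object; "force" is the grip in N (left out, the last holds). Time passes only in rows, so rows that repeat a pose let the fingers close. It gives the time, the measured TCP pose, the force, the opening and the grip force at its end, in the units of the state.
- r.get_state(): the state, without advancing time (a new reading comes with each control period).
- r.snapshot(name): name is "side" or "top"; returns a dict with "pixels" (400x640x3 uint8, red, green, blue), "depth" (400x640 float32, m along the optical axis (not along the pixel's ray), 0 where there is no reading), "fx", "fy", "cx", "cy" (pixels), "xyz" and "orientation" of the camera in the world. Camera axes: x right, y down, z forward; pixel columns grow to the right and rows downward; lengths in m; the calibration is good to about 2 mm. A picture is of the moment at which its call begins.
- r.finish_job(): hands the job in; it is judged then, once.
Trained networks look in the newest picture that a camera, given by its name, has taken for a name from the list of things; names that differ only in an ending like _2 or _b are one class to them, and where a whole thing is asked for, a point or a joint stands for the part that bears it (a point fixed in the world has none). Each returns a list of dicts, best first, with "score" (0 to 1); they miss things now and then, are a little off and sometimes report something else, mostly with a low value. They report only what shows in the picture. A call takes as long as a camera call. They do not tell look-alikes from the thing itself.
- r.search_frame(camera, thing): "at" ([x, y, z] in m, in the coordinates of the camera as it stood for that picture, good to about 4 mm: the middle of the surface that is visible of it).
The state is a dict: "clock": time; "q": joint angles; "qd": joint speeds; "joint_torque": joint torques, N m; "tool_pos": TCP position; "eef_rot": TCP orientation; "contact_force": force on the tool from outside, world axes, zero at the start; "moment": the same for the moment, N m; "opening": opening from 0.0 (shut) to 1.0 (fully open); "finger_force": force on a finger pad.
Only numpy, scipy, OpenCV 4.12 (cv2) and the standard library are available. Lean on these libraries where they do the work, as an engineer would, in place of code of your own. Each camera call takes 0.05 s, during which the arm holds its last target. There are 200 camera calls.

## Working session

There is one attempt and no reset: what is moved stays moved. The work goes in short steps, Python scripts to look and compute and a tool call to move; the robot and the scene stay as the last step left them, time stands still between calls to the robot, and variables do not carry over. Pictures are saved under pics/ and viewed, at most 10 in all, crops included, and the job is handed in when it is done.

Besides the shell and the picture viewer there is one more tool, called after "Request:" in YAML: its name, and indented under it one key for each argument. step_arm: Moves the arm, as the interface text tells. Its arguments: {"type":"object","properties":{"motion":{"type":"array"},"force":{"type":"number"}},"required":["motion"]}

```bash
mkdir -p pics; ls
cat > h.py <<'E'
import numpy as np, cv2
from scipy.spatial.transform import Rotation as R
from plant import r
def w(s,p): return R.from_quat(s["orientation"]).apply(p)+np.array(s["xyz"])
def cloud(s):
    d=s["depth"].astype(float); v,u=np.mgrid[:400,:640]
    P=np.dstack([(u-s["cx"])/s["fx"]*d,(v-s["cy"])/s["fy"]*d,d])
    return w(s,P.reshape(-1,3)).reshape(400,640,3)
def save(s,n): cv2.imwrite("pics/"+n,s["pixels"][:,:,::-1])
E
python3 - <<'E'
from h import *
import pickle
st=r.get_state();print(st["clock"],st["tool_pos"],st["eef_rot"],st["opening"],r.tip_reach)
S={}
for c in("side","top"):
    s=r.snapshot(c);S[c]=s;save(s,c+"0.png")
    print(c,s["xyz"],s["orientation"],s["fx"],s["cx"],s["cy"])
    for t in["stand","rest","stirrer","stirrer_foot","bowl","bead0","bead1","bead2","bead3","bead4","bead5","caddy","whisk","scoop"]:
        print(t,[(round(o["score"],2),np.round(w(s,o["at"]),3).tolist(),[int(o["at"][i]/o["at"][2]*s["fx"]+s["c"+"xy"[i]]) for i in(0,1)]) for o in r.search_frame(c,t)[:3]])
pickle.dump(S,open("s0.pkl","wb"))
a=np.vstack([S["side"]["pixels"],S["top"]["pixels"]])[:,:,::-1]
cv2.imwrite("pics/both.png",cv2.resize(a,(480,600)))
E
```

```text
pics
0.0 [ 0.16157279 -0.6031369   0.25991173] [ 9.91439626e-01  1.30562711e-01 -1.72395633e-04 -9.03997892e-04] 1.0015781244817588 0.022
side [ 0.37267341 -0.86901568  0.91340966] [ 0.91966796 -0.02050875  0.00589553 -0.39211667] 456.57651447634424 319.87729394414305 197.60684062255467
stand [(0.76, [0.53, -0.082, 0.047], [369, 227])]
rest [(0.85, [0.588, -0.019, 0.056], [389, 206]), (0.35, [0.606, 0.187, 0.085], [385, 149])]
stirrer [(0.85, [0.601, -0.017, 0.09], [395, 196]), (0.56, [0.186, 0.298, 0.016], [247, 149])]
stirrer_foot [(0.74, [0.187, 0.303, 0.015], [247, 148]), (0.71, [0.597, -0.023, 0.088], [394, 198])]
bowl [(0.57, [0.591, -0.216, 0.018], [401, 275])]
bead0 [(0.63, [0.587, -0.279, 0.042], [405, 291]), (0.61, [0.587, -0.232, 0.041], [401, 275]), (0.61, [0.605, -0.19, 0.04], [406, 261])]
bead1 [(0.63, [0.587, -0.279, 0.042], [405, 291]), (0.61, [0.587, -0.232, 0.041], [401, 275]), (0.61, [0.605, -0.19, 0.04], [406, 261])]
bead2 [(0.63, [0.587, -0.279, 0.042], [405, 291]), (0.61, [0.587, -0.232, 0.041], [401, 275]), (0.61, [0.605, -0.19, 0.04], [406, 261])]
bead3 [(0.63
[... 1335 characters left out ...]
43], [429, 130]), (0.41, [0.63, -0.218, 0.037], [407, 113]), (0.22, [0.498, 0.251, 0.12], [215, 149])]
bead3 [(0.51, [0.584, -0.273, 0.043], [429, 130]), (0.41, [0.63, -0.218, 0.037], [407, 113]), (0.22, [0.498, 0.251, 0.12], [215, 149])]
bead4 [(0.51, [0.584, -0.273, 0.043], [429, 130]), (0.41, [0.63, -0.218, 0.037], [407, 113]), (0.22, [0.498, 0.251, 0.12], [215, 149])]
bead5 [(0.51, [0.584, -0.273, 0.043], [429, 130]), (0.41, [0.63, -0.218, 0.037], [407, 113]), (0.22, [0.498, 0.251, 0.12], [215, 149])]
caddy [(0.73, [0.596, -0.02, 0.09], [331, 116]), (0.68, [0.635, 0.246, 0.163], [217, 86])]
whisk [(0.73, [0.501, 0.252, 0.12], [215, 148])]
scoop [(0.64, [0.606, 0.188, 0.087], [246, 110])]
```

View pics/both.png

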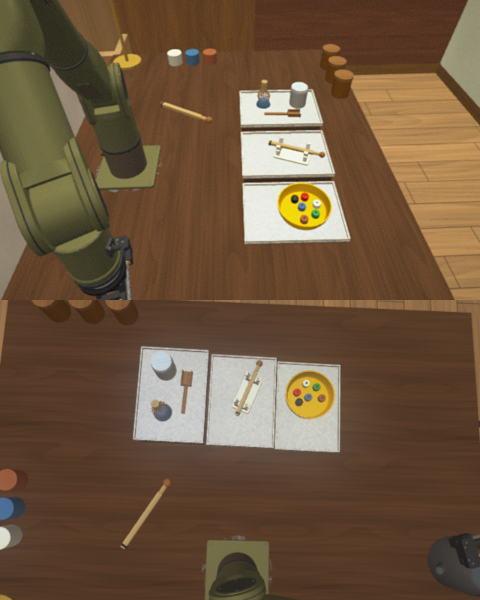

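Run:
```python
from h import *
import pickle
S=pickle.load(open("s0.pkl","rb"))
a=cv2.resize(S["side"]["pixels"][170:330,310:490,::-1],(640,569),interpolation=cv2.INTER_CUBIC)
cv2.imwrite("pics/crop1.png",a)
for c in S:
    s=S[c];C=cloud(s);Z=C[...,2]
    print(c)
    # stirrer on rest: above z .083
    m=(abs(C[...,0]-.6)<.14)&(abs(C[...,1]+.02)<.09)&(Z>.084)&(Z<.13)&(s["depth"]>0)
    hsv=cv2.cvtColor(s["pixels"],cv2.COLOR_RGB2HSV)
    wood=m&(hsv[...,1]>70)
    P=C[wood]; q=P[:,:2].mean(0);u=np.linalg.svd(P[:,:2]-q,full_matrices=False)[2][0]; u*=np.sign(u[0])
    t=(P[:,:2]-q)@u; print("stirrer",len(P),q,u,np.degrees(np.arctan2(u[1],u[0])),t.min(),t.max(),np.percentile(P[:,2],[5,50,95]))
    print(" ends",q+u*np.percentile(t,.5),q+u*np.percentile(t,99.5), "width",np.ptp(np.percentile((P[:,:2]-q)@[-u[1],u[0]],[2,98])))
    w_=m&~wood;P=C[w_]; print("rest cheeks",len(P),P.mean(0),P.min(0),P.max(0))
    # other stirrer
    m=(C[...,0]<.33)&(C[...,1]>.15)&(Z>.006)&(Z<.06)&(s["depth"]>0)&(hsv[...,1]>70)
    P=C[m]; print("other",len(P)); 
    # bowl yellow rim
    m=(abs(C[...,0]-.6)<.12)&(abs(C[...,1]+.235)<.12)&(Z>.045)&(Z<.062)&(s["depth"]>0)&(hsv[...,0]>18)&(hsv[...,0]<35)&(hsv[...,1]>90)
    P=C[m];A=np.c_[2*P[:,:2],np.ones(len(P))];x=np.linalg.lstsq(A,(P[:,:2]**2).sum(1),rcond=None)[0]
    print("bowl",len(P),x[:2],np.sqrt(x[2]+x[:2]@x[:2]),np.percentile(P[:,2],[5,50,95]),P.min(0),P.max(0))
    for lo,hi,n in[(-.34,-.12,'low'),(-.1,.1,'mid'),(.13,.34,'hi')]:
        m=(C[...,0]>.42)&(C[...,0]<.75)&(C[...,1]>lo)&(C[...,1]<hi)&(hsv[...,1]<40)&(s["depth"]>0)
        print(n,np.histogram(C[m][:,2],bins=np.arange(0,.12,.01))[0])
```

```text
side
stirrer 361 [ 0.59932877 -0.02154137] [ 0.92735573 -0.37418089] -21.973696084088356 -0.09806577328289605 0.09679334199767171 [0.08535664 0.09057214 0.09473329]
 ends [0.50972477 0.01461315] [ 0.68814301 -0.05737723] width 0.016097861617773247
rest cheeks 186 [ 0.58890818 -0.01345915  0.09449382] [ 0.50393747 -0.06050424  0.08416943] [0.68896672 0.02954225 0.10624304]
other 3787
bowl 633 [ 0.59373463 -0.22945134] 0.08128103287037829 [0.0459836  0.05183317 0.05506512] [ 0.51136651 -0.31371632  0.04500433] [ 0.67783424 -0.14271537  0.05771718]
low [  27 5155  552   31   70    0    0    0    0    0    0]
mid [  17    0    0    5 4238  617   10   18   17   17   31]
hi [   2    0    0    0    0    0    3 2847  167   28   39]
top
stirrer 389 [ 0.5996646  -0.01968556] [ 0.9294926  -0.36884077] -21.644142161401934 -0.10175973601081814 0.09562246878744729 [0.08888918 0.09189842 0.09537097]
 ends [0.5053381  0.01774503] [ 0.68615537 -0.05400678] width 0.012605328659947977
rest cheeks 238 [ 0.58350788 -0.0153581   0.09485842] [ 0.50251989 -0.06308052  0.08422617] [0.68535638 0.02990635 0.10591992]
other 2031
bowl 526 [ 0.59167605 -0.22852507] 0.0809416436167855 [0.04626728 0.05274866 0.05660963] [ 0.50852196 -0.31426436  0.04514114] [ 0.67649317 -0.14614291  0.06105608]
low [  48 5092  582   45   41    0    0    0    0    0    0]
mid [  30    0    0    7 7384  896   45   45   72   47   53]
hi [   0    0    0    0    0    0    9 7927  632   79   61]
```

View pics/crop1.png

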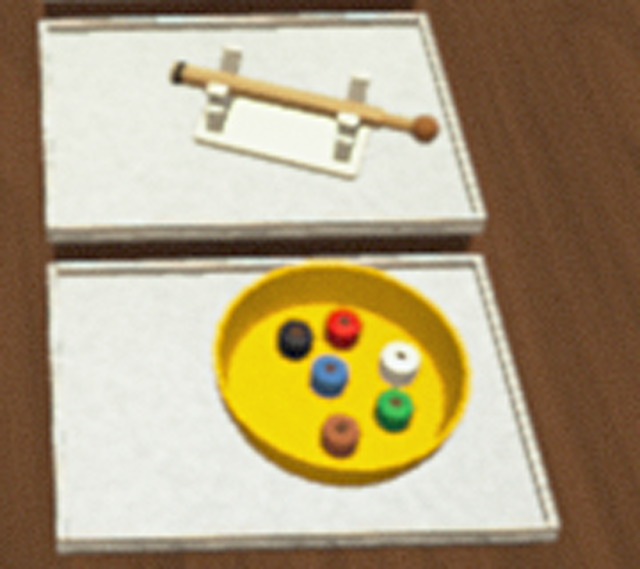

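The stirrer on the rest is at side px (395,196) and top px (331,116). The look-alike lies on the table at side px (247,149) and top px (195,285). The one on the rest fits: it is about 0.20 m long, foot away from the robot. The crop confirms this. It also shows the blue bead near the middle and a gap between the terracotta and black beads. Next I'll measure the beads, the rest and both lengths.

Run:
```python
from h import *
import pickle
S=pickle.load(open("s0.pkl","rb"))
for c in S:
    s=S[c];C=cloud(s);Z=C[...,2];ok=s["depth"]>0
    h,sa,v=[cv2.cvtColor(s["pixels"],cv2.COLOR_RGB2HSV)[...,i] for i in range(3)]
    m=ok&(np.hypot(C[...,0]-.593,C[...,1]+.229)<.07)&(Z>.028)&(Z<.048)
    cols=dict(blue=(h>95)&(h<130)&(sa>80),green=(h>45)&(h<85)&(sa>80),white=(sa<60)&(v>140),black=(v<60),red=((h<4)|(h>174))&(sa>180),terra=(h>4)&(h<16)&(sa>90)&(v>60))
    for k,q in cols.items():
        P=C[m&q&(Z>.036)]; 
        if len(P): print(c,k,len(P),np.round(P.mean(0),4),"ext",np.round(np.ptp(P,axis=0),3))
    # rest base + cheeks
    m=ok&(abs(C[...,0]-.59)<.1)&(abs(C[...,1]+.015)<.08)&(sa<50)&(v>100)
    for lo,hi in[(.051,.060),(.096,.106)]:
        P=C[m&(Z>lo)&(Z<hi)][:,:2].astype(np.float32); b=cv2.minAreaRect(P); print(c,"rest",lo,len(P),b)
    # stirrer profile incl. black band, along u
    u=np.array([.9285,-.3715]);n=np.array([.3715,.9285])
    d=C[...,:2]-np.array([.587,-.0148]); t=d@u; y=d@n
    m=ok&(abs(y)<.012)&(abs(t)<.14)&(Z>.080)&(Z<.105); print(c,"t range",np.sort(t[m])[[0,3,-4,-1]],"yband",np.median(y[m&(t<.07)&(Z<.094)]))
    b=m&(v<70); print(" band t",t[b].min() if b.any() else 0,t[b].max() if b.any() else 0)
    m=ok&(C[...,0]<.33)&(C[...,0]>.08)&(C[...,1]>.15)&(C[...,1]<.42)&(Z>.008)&(Z<.05)
    print(c,"other",cv2.minAreaRect(C[m][:,:2].astype(np.float32))[1])
```

```text
side blue 54 [ 0.5876 -0.2301  0.0408] ext [0.036 0.035 0.009]
side green 66 [ 0.6256 -0.2588  0.0411] ext [0.022 0.022 0.009]
side white 75 [ 0.6329 -0.2217  0.041 ] ext [0.065 0.023 0.01 ]
side black 15 [ 0.5673 -0.2017  0.0403] ext [0.017 0.018 0.007]
side red 42 [ 0.6043 -0.1932  0.0406] ext [0.018 0.021 0.009]
side terra 108 [ 0.5902 -0.2524  0.0411] ext [0.047 0.108 0.01 ]
side rest 0.051 516 ((0.5665173530578613, -0.021553706377744675), (0.07365293055772781, 0.1672193557024002), 79.01299285888672)
side rest 0.096 52 ((0.5878241658210754, -0.014348749071359634), (0.05683146044611931, 0.10976710170507431), 68.6499252319336)
side t range [-0.08722148 -0.08622751  0.10961171  0.11131771] yband -0.002863309274038716
 band t -0.08196138508234797 -0.0786046519841251
side other (0.026574477553367615, 0.2578573226928711)
top blue 34 [ 0.5869 -0.2243  0.0414] ext [0.02  0.019 0.007]
top green 55 [ 0.6241 -0.2545  0.0412] ext [0.023 0.021 0.009]
top white 58 [ 0.6331 -0.2185  0.0416] ext [0.063 0.029 0.008]
top red 13 [ 0.606  -0.1897  0.0412] ext [0.016 0.013 0.008]
top terra 94 [ 0.5895 -0.2514  0.0409] ext [0.065 0.105 0.01 ]
top rest 0.051 635 ((0.5927466154098511, -0.018192775547504425), (0.18928419053554535, 0.14580997824668884), 0.7616161108016968)
top rest 0.096 101 ((0.5864843130111694, -0.015503831207752228), (0.054064761847257614, 0.1116068959236145), 68.3395004272461)
top t range [-0.08927481 -0.08873005  0.10662012  0.10920921] yband -0.0008668870408268537
 band t 0 0
top other (0.12943953275680542, 0.24574068188667297)
```

```bash
cat > plan.py <<'E'
import numpy as np, json, sys
from scipy.spatial.transform import Rotation as R, Slerp
def rot(yaw,t): return R.from_euler('z',yaw,degrees=True)*R.from_euler('x',180,degrees=True)*R.from_euler('y',-t,degrees=True)
YAW=-21.8
def load(): 
    d=json.load(open("cmd.json")); return np.array(d["p"]),R.from_quat(d["q"])
def setcmd(p,q): json.dump(dict(p=list(map(float,p)),q=list(map(float,q))),open("cmd.json","w"))
def emit(path,hand,nd=1):
    """path: list of (p,Rot) per row; prints calls of 5 rows, tracks the commanded pose"""
    p0,R0=load()
    for i in range(0,len(path),5):
        rows=[]
        for p,Q in path[i:i+5]:
            dp=np.round(R0.inv().apply(np.array(p)-p0)*1000,nd)+0.; tw=np.round((R0.inv()*Q).as_rotvec(),3)+0.
            rows.append({"dp":dp.tolist(),"twist":tw.tolist(),"hand":hand})
        print(json.dumps(rows).replace(" ",""))
        p0=p0+R0.apply(np.array(rows[-1]["dp"])/1000); R0=R0*R.from_rotvec(rows[-1]["twist"])
    setcmd(p0,R0.as_quat())
def line(p1,Q1,n,ease=True):
    p0,R0=load(); s=np.linspace(0,1,n+1)[1:]
    if ease: s=s*s*(3-2*s)
    sl=Slerp([0,1],R.concatenate([R0,Q1]))
    return [(p0+(np.array(p1)-p0)*a,sl(a)) for a in s]
E
python3 - <<'E'
from plan import *
setcmd([0.162,-0.604,0.261],[.99144,.13056,-.00017,-.0009])
emit(line([.5837,-.0152,.19],rot(YAW,0),20),1,0)
E
```

```text
[{"dp":[4.0,-3.0,1.0],"twist":[0.0,0.0,0.005],"hand":1},{"dp":[16.0,-13.0,2.0],"twist":[0.0,0.0,0.018],"hand":1},{"dp":[34.0,-28.0,4.0],"twist":[0.0,0.0,0.039],"hand":1},{"dp":[58.0,-48.0,7.0],"twist":[0.0,0.0,0.067],"hand":1},{"dp":[87.0,-72.0,11.0],"twist":[0.0,0.0,0.1],"hand":1}]
[{"dp":[31.0,-30.0,5.0],"twist":[0.0,0.0,0.039],"hand":1},{"dp":[65.0,-64.0,9.0],"twist":[0.0,0.0,0.081],"hand":1},{"dp":[101.0,-100.0,14.0],"twist":[-0.001,0.0,0.126],"hand":1},{"dp":[138.0,-138.0,20.0],"twist":[-0.001,0.0,0.173],"hand":1},{"dp":[176.0,-176.0,25.0],"twist":[-0.001,0.0,0.221],"hand":1}]
[{"dp":[29.0,-46.0,5.0],"twist":[0.0,0.0,0.048],"hand":1},{"dp":[57.0,-91.0,10.0],"twist":[0.0,0.0,0.095],"hand":1},{"dp":[84.0,-134.0,15.0],"twist":[0.0,0.001,0.14],"hand":1},{"dp":[110.0,-174.0,20.0],"twist":[0.0,0.001,0.183],"hand":1},{"dp":[133.0,-211.0,24.0],"twist":[0.0,0.001,0.221],"hand":1}]
[{"dp":[13.0,-35.0,4.0],"twist":[-0.001,0.0,0.034],"hand":1},{"dp":[23.0,-65.0,7.0],"twist":[-0.001,0.0,0.061],"hand":1},{"dp":[31.0,-87.0,10.0],"twist":[-0.001,0.0,0.082],"hand":1},{"dp":[36.0,-101.0,11.0],"twist":[-0.001,0.0,0.096],"hand":1},{"dp":[38.0,-106.0,12.0],"twist":[-0.001,0.0,0.1],"hand":1}]
```

Request:
step_arm:
  motion:
    - {"dp": [4, -3, 1], "twist": [0, 0, 0.005], "hand": 1}
    - {"dp": [16, -13, 2], "twist": [0, 0, 0.018], "hand": 1}
    - {"dp": [34, -28, 4], "twist": [0, 0, 0.039], "hand": 1}
    - {"dp": [58, -48, 7], "twist": [0, 0, 0.067], "hand": 1}
    - {"dp": [87, -72, 11], "twist": [0, 0, 0.1], "hand": 1}

```text
clock: 2.12
tool_pos: [0.2282, -0.5101, 0.2497]
eef_rot: [0.997, 0.08, 0.0, 0.0]
contact_force: [0.8, 0.3, -0.5]
opening: 1.005
finger_force: 0.0
```

Request:
step_arm:
  motion:
    - {"dp": [31, -30, 5], "twist": [0, 0, 0.039], "hand": 1}
    - {"dp": [65, -64, 9], "twist": [0, 0, 0.081], "hand": 1}
    - {"dp": [101, -100, 14], "twist": [-0.001, 0, 0.126], "hand": 1}
    - {"dp": [138, -138, 20], "twist": [-0.001, 0, 0.173], "hand": 1}
    - {"dp": [176, -176, 25], "twist": [-0.001, 0, 0.221], "hand": 1}

```text
clock: 2.75
tool_pos: [0.3735, -0.307, 0.2247]
eef_rot: [1.0, -0.03, 0.0, 0.0]
contact_force: [0.6, -0.3, -0.7]
opening: 0.999
finger_force: 0.0
```

Request:
step_arm:
  motion:
    - {"dp": [29, -46, 5], "twist": [0, 0, 0.048], "hand": 1}
    - {"dp": [57, -91, 10], "twist": [0, 0, 0.095], "hand": 1}
    - {"dp": [84, -134, 15], "twist": [0, 0.001, 0.14], "hand": 1}
    - {"dp": [110, -174, 20], "twist": [0, 0.001, 0.183], "hand": 1}
    - {"dp": [133, -211, 24], "twist": [0, 0.001, 0.221], "hand": 1}

```text
clock: 3.38
tool_pos: [0.5184, -0.1038, 0.2005]
eef_rot: [0.99, -0.14, 0.001, 0.0]
contact_force: [0.2, -0.4, 0.6]
opening: 1.003
finger_force: 0.0
```

Request:
step_arm:
  motion:
    - {"dp": [13, -35, 4], "twist": [-0.001, 0, 0.034], "hand": 1}
    - {"dp": [23, -65, 7], "twist": [-0.001, 0, 0.061], "hand": 1}
    - {"dp": [31, -87, 10], "twist": [-0.001, 0, 0.082], "hand": 1}
    - {"dp": [36, -101, 11], "twist": [-0.001, 0, 0.096], "hand": 1}
    - {"dp": [38, -106, 12], "twist": [-0.001, 0, 0.1], "hand": 1}

```text
clock: 4.0
tool_pos: [0.5836, -0.0144, 0.1885]
eef_rot: [0.982, -0.188, 0.0, 0.001]
contact_force: [-0.9, -0.3, -0.3]
opening: 1.0
finger_force: 0.0
```

Request:
step_arm:
  motion:
    - {"dp": [0, 0, 20], "twist": [0, 0, 0], "hand": 1}
    - {"dp": [0, 0, 50], "twist": [0, 0, 0], "hand": 1}
    - {"dp": [0, 0, 80], "twist": [0, 0, 0], "hand": 1}
    - {"dp": [0, 0, 97], "twist": [0, 0, 0], "hand": 1}
    - {"dp": [0, 0, 101], "twist": [0, 0, 0], "hand": 1}

```text
clock: 4.62
tool_pos: [0.583, -0.0163, 0.0868]
eef_rot: [0.982, -0.189, -0.0, 0.001]
contact_force: [-0.2, 0.3, -0.4]
opening: 1.002
finger_force: 0.0
```

Request:
step_arm:
  motion:
    - {"dp": [0, 0, 0], "twist": [0, 0, 0], "hand": -1}
    - {"dp": [0, 0, 0], "twist": [0, 0, 0], "hand": -1}
    - {"dp": [0, 0, 0], "twist": [0, 0, 0], "hand": -1}
    - {"dp": [0, 0, 0], "twist": [0, 0, 0], "hand": -1}
    - {"dp": [0, 0, 0], "twist": [0, 0, 0], "hand": -1}
  force: 10

```text
clock: 5.25
tool_pos: [0.5838, -0.0157, 0.0877]
eef_rot: [0.982, -0.189, 0.001, 0.001]
contact_force: [-0.4, -0.1, 0.1]
opening: 0.462
finger_force: 0.0
```

Request:
step_arm:
  motion:
    - {"dp": [0, 0, 0], "twist": [0, 0, 0], "hand": -1}
    - {"dp": [0, 0, 0], "twist": [0, 0, 0], "hand": -1}
  force: 45

```text
clock: 5.5
tool_pos: [0.5837, -0.0157, 0.0875]
eef_rot: [0.982, -0.189, 0.001, 0.001]
contact_force: [0.3, 0.9, -0.5]
opening: 0.232
finger_force: 0.0
```

Request:
step_arm:
  motion:
    - {"dp": [0, 0, 0], "twist": [0, 0, 0], "hand": -1}
    - {"dp": [0, 0, 0], "twist": [0, 0, 0], "hand": -1}
    - {"dp": [0, 0, 0], "twist": [0, 0, 0], "hand": -1}
  force: 45

```text
clock: 5.88
tool_pos: [0.5837, -0.0158, 0.0875]
eef_rot: [0.982, -0.189, 0.001, 0.001]
contact_force: [0.0, 0.1, -1.0]
opening: 0.145
finger_force: 45.0
```

Request:
step_arm:
  motion:
    - {"dp": [0, 0, -5], "twist": [0, 0, 0], "hand": -1}
    - {"dp": [0, 0, -20], "twist": [0, 0, 0], "hand": -1}
    - {"dp": [0, 0, -40], "twist": [0, 0, 0], "hand": -1}
    - {"dp": [0, 0, -55], "twist": [0, 0, 0], "hand": -1}
    - {"dp": [0, 0, -60], "twist": [0, 0, 0], "hand": -1}

```text
clock: 6.5
tool_pos: [0.5843, -0.0157, 0.149]
eef_rot: [0.982, -0.189, 0.002, 0.001]
contact_force: [-0.5, -0.1, -0.1]
opening: 0.149
finger_force: 45.0
```

Run:
```python
from h import *
from plan import *
p,Q=load(); setcmd(p+[0,0,-.041],Q.as_quat()); print(load()[0], r.get_state()["tool_pos"])
for c in("side","top"):
    s=r.snapshot(c); save(s,c+"1.png"); C=cloud(s); ok=s["depth"]>0
    print(c,[(round(o["score"],2),np.round(w(s,o["at"]),4).tolist()) for o in r.search_frame(c,"stirrer_foot")[:2]])
    sa=cv2.cvtColor(s["pixels"],cv2.COLOR_RGB2HSV)[...,1]
    m=ok&(C[...,2]>.125)&(C[...,2]<.17)&(np.hypot(C[...,0]-.681,C[...,1]+.055)<.03)&(sa>70)
    P=C[m]
    from scipy.optimize import least_squares
    f=least_squares(lambda x:np.linalg.norm(P-x,axis=1)-.011,P.mean(0)-[0,0,.008],loss="soft_l1",f_scale=.002)
    t=(P-[.584,-.0155,0])[:,:2]@[.9285,-.3714]
    print(len(P),P.mean(0),f.x)
    B=P[t<.093]; print(B[:,2].max() if len(B) else 0, t.max())
```

```text
[ 0.58376476 -0.01564794  0.14854949] [ 0.58428405 -0.01565604  0.14899273]
side [(0.8, [0.1883, 0.2983, 0.0188]), (0.53, [0.6324, -0.0411, 0.1523])]
91 [ 0.67372719 -0.05554756  0.15218794] [ 0.67618643 -0.05333639  0.1477279 ]
0.15424067794473328 0.11566510092667719
top [(0.57, [0.1803, 0.3003, 0.0238]), (0.19, [0.6032, 0.1895, 0.0854])]<stdin>:11: RuntimeWarning: Mean of empty slice.
  ret = um.true_divide(
Traceback (most recent call last):
ValueError: Initial guess is outside of provided bounds
```

```bash
cat >> plan.py <<'E'
BC=np.array([.5927,-.2290]); FOOT=np.array([.105,0,.003]); T=50
def tcp(f,t=None):
    Q=rot(YAW,T if t is None else t); return np.array(f)-Q.apply(FOOT),Q
E
python3 - <<'E'
from plan import *
p,Q=tcp([BC[0]-.034,BC[1]-.011,.115]);print(p)
emit(line(p,Q,15),-1,0)
print(load()[0],load()[0]+load()[1].apply(FOOT))
E
```

```text
[ 0.49816777 -0.21578884  0.19736303]
[{"dp":[0.0,3.0,-1.0],"twist":[0.0,-0.011,0.0],"hand":-1},{"dp":[0.0,11.0,-2.0],"twist":[0.0,-0.042,0.0],"hand":-1},{"dp":[-1.0,23.0,-5.0],"twist":[0.0,-0.091,0.0],"hand":-1},{"dp":[-1.0,38.0,-9.0],"twist":[0.0,-0.153,0.0],"hand":-1},{"dp":[-1.0,56.0,-13.0],"twist":[0.0,-0.226,0.0],"hand":-1}]
[{"dp":[-2.0,21.0,-4.0],"twist":[0.0,-0.081,0.0],"hand":-1},{"dp":[-3.0,42.0,-8.0],"twist":[0.0,-0.167,0.0],"hand":-1},{"dp":[-5.0,64.0,-13.0],"twist":[0.0,-0.254,0.0],"hand":-1},{"dp":[-6.0,85.0,-18.0],"twist":[0.0,-0.34,0.0],"hand":-1},{"dp":[-8.0,105.0,-22.0],"twist":[0.0,-0.421,0.0],"hand":-1}]
[{"dp":[-3.0,18.0,-3.0],"twist":[0.0,-0.073,0.0],"hand":-1},{"dp":[-5.0,34.0,-5.0],"twist":[0.0,-0.135,0.0],"hand":-1},{"dp":[-7.0,46.0,-7.0],"twist":[0.0,-0.184,0.0],"hand":-1},{"dp":[-8.0,54.0,-9.0],"twist":[0.0,-0.215,0.0],"hand":-1},{"dp":[-9.0,57.0,-9.0],"twist":[0.0,-0.226,0.0],"hand":-1}]
[ 0.49764917 -0.21598174  0.1974512 ] [ 0.55817563 -0.24019204  0.11508367]
```

Request:
step_arm:
  motion:
    - {"dp": [0, 3, -1], "twist": [0, -0.011, 0], "hand": -1}
    - {"dp": [0, 11, -2], "twist": [0, -0.042, 0], "hand": -1}
    - {"dp": [-1, 23, -5], "twist": [0, -0.091, 0], "hand": -1}
    - {"dp": [-1, 38, -9], "twist": [0, -0.153, 0], "hand": -1}
    - {"dp": [-1, 56, -13], "twist": [0, -0.226, 0], "hand": -1}

```text
clock: 7.32
tool_pos: [0.5614, -0.0676, 0.1604]
eef_rot: [0.976, -0.188, -0.112, -0.021]
contact_force: [1.6, 0.4, -0.1]
opening: 0.149
finger_force: 45.0
```

Request:
step_arm:
  motion:
    - {"dp": [-2, 21, -4], "twist": [0, -0.081, 0], "hand": -1}
    - {"dp": [-3, 42, -8], "twist": [0, -0.167, 0], "hand": -1}
    - {"dp": [-5, 64, -13], "twist": [0, -0.254, 0], "hand": -1}
    - {"dp": [-6, 85, -18], "twist": [0, -0.34, 0], "hand": -1}
    - {"dp": [-8, 105, -22], "twist": [0, -0.421, 0], "hand": -1}

```text
clock: 7.95
tool_pos: [0.5199, -0.1648, 0.1837]
eef_rot: [0.931, -0.18, -0.313, -0.06]
contact_force: [0.6, 0.5, 0.4]
opening: 0.144
finger_force: 45.0
```

Request:
step_arm:
  motion:
    - {"dp": [-3, 18, -3], "twist": [0, -0.073, 0], "hand": -1}
    - {"dp": [-5, 34, -5], "twist": [0, -0.135, 0], "hand": -1}
    - {"dp": [-7, 46, -7], "twist": [0, -0.184, 0], "hand": -1}
    - {"dp": [-8, 54, -9], "twist": [0, -0.215, 0], "hand": -1}
    - {"dp": [-9, 57, -9], "twist": [0, -0.226, 0], "hand": -1}

```text
clock: 8.57
tool_pos: [0.4971, -0.2166, 0.1958]
eef_rot: [0.89, -0.172, -0.415, -0.079]
contact_force: [0.2, -0.3, -0.5]
opening: 0.151
finger_force: 45.0
```

Run:
```python
from h import *
from plan import load,FOOT
st=r.get_state(); Q=R.from_quat(st["eef_rot"])
print(st["clock"],np.round(st["q"],2),st["tool_pos"],"err deg",np.degrees((Q.inv()*load()[1]).magnitude()),"foot",st["tool_pos"]+Q.apply(FOOT),st["contact_force"])
ims=[]
for c in("side","top"):
    s=r.snapshot(c); C=cloud(s); ok=s["depth"]>0; ims.append(s["pixels"])
    h,sa,v=[cv2.cvtColor(s["pixels"],cv2.COLOR_RGB2HSV)[...,i] for i in range(3)]
    F=np.array([.5582,-.2402,.115])
    m=ok&(np.linalg.norm(C-F,axis=2)<.025)&(sa>60)
    print(c,m.sum(), C[m].mean(0) if m.any() else 0, [(round(o["score"],2),np.round(w(s,o["at"]),4).tolist()) for o in r.search_frame(c,"stirrer_foot")[:2]])
a=np.vstack([ims[0][130:330,250:490],ims[1][60:260,250:490]])[:,:,::-1]
cv2.imwrite("pics/v2.png",cv2.resize(a,(360*1,600)) if 0 else cv2.resize(np.hstack([a[:200],a[200:]]),(800,334)))
```

```text
8.575 [ 0.3   1.1   0.09  1.14 -0.08  1.78 -1.55] [ 0.4970721  -0.21663676  0.19583688] err deg 0.12951182391204827 foot [ 0.55749597 -0.24105862  0.11345649] [ 0.20995503 -0.27400479 -0.47162386]
side 9 [ 0.55773022 -0.24964109  0.11243014] [(0.78, [0.4683, -0.2115, 0.2313]), (0.69, [0.5091, 0.2476, 0.1116])]
top 0 0 [(0.84, [0.1817, 0.305, 0.0251])]
```

View pics/v2.png

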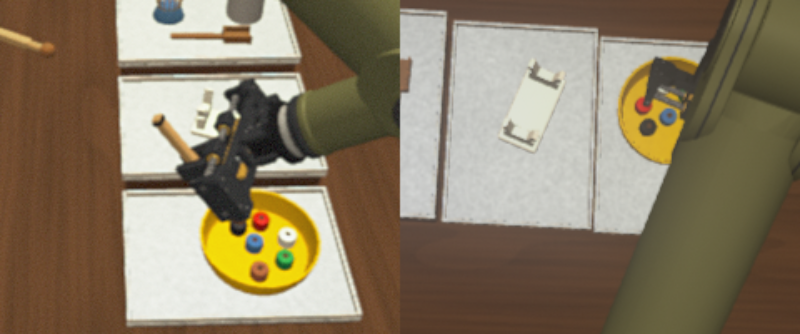

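Run:
```python
from plan import *
emit(line(*tcp([BC[0]-.034,BC[1]-.011,.037]),10),-1,0)
print()
emit(line(*tcp([BC[0],BC[1],.037]),10),-1,1)
print(load()[0]+load()[1].apply(FOOT))
```

```text
[{"dp":[2.0,0.0,1.0],"twist":[0.0,0.0,0.0],"hand":-1},{"dp":[6.0,0.0,5.0],"twist":[0.0,0.0,0.0],"hand":-1},{"dp":[13.0,0.0,11.0],"twist":[0.0,0.0,0.0],"hand":-1},{"dp":[21.0,0.0,18.0],"twist":[0.0,0.0,0.0],"hand":-1},{"dp":[30.0,0.0,25.0],"twist":[0.0,0.0,0.0],"hand":-1}]
[{"dp":[9.0,0.0,7.0],"twist":[0.0,0.0,0.0],"hand":-1},{"dp":[17.0,0.0,14.0],"twist":[0.0,0.0,0.0],"hand":-1},{"dp":[24.0,0.0,20.0],"twist":[0.0,0.0,0.0],"hand":-1},{"dp":[28.0,0.0,23.0],"twist":[0.0,0.0,0.0],"hand":-1},{"dp":[30.0,0.0,25.0],"twist":[0.0,0.0,0.0],"hand":-1}]

[{"dp":[0.5,-0.7,-0.6],"twist":[0.0,0.0,0.0],"hand":-1},{"dp":[1.8,-2.4,-2.2],"twist":[0.0,0.0,0.0],"hand":-1},{"dp":[3.8,-5.0,-4.6],"twist":[0.0,0.0,0.0],"hand":-1},{"dp":[6.2,-8.2,-7.5],"twist":[0.0,0.0,0.0],"hand":-1},{"dp":[8.9,-11.6,-10.6],"twist":[0.0,0.0,0.0],"hand":-1}]
[{"dp":[2.6,-3.4,-3.1],"twist":[0.0,0.0,0.0],"hand":-1},{"dp":[5.0,-6.6,-6.0],"twist":[0.0,0.0,0.0],"hand":-1},{"dp":[7.0,-9.2,-8.4],"twist":[0.0,0.0,0.0],"hand":-1},{"dp":[8.4,-11.0,-10.0],"twist":[0.0,0.0,0.0],"hand":-1},{"dp":[8.9,-11.6,-10.6],"twist":[0.0,0.0,0.0],"hand":-1}]
[ 0.59272218 -0.22903686  0.03696441]
```

Request:
step_arm:
  motion:
    - {"dp": [2, 0, 1], "twist": [0, 0, 0], "hand": -1}
    - {"dp": [6, 0, 5], "twist": [0, 0, 0], "hand": -1}
    - {"dp": [13, 0, 11], "twist": [0, 0, 0], "hand": -1}
    - {"dp": [21, 0, 18], "twist": [0, 0, 0], "hand": -1}
    - {"dp": [30, 0, 25], "twist": [0, 0, 0], "hand": -1}

```text
clock: 9.4
tool_pos: [0.4975, -0.2159, 0.1567]
eef_rot: [0.89, -0.172, -0.415, -0.079]
contact_force: [-0.1, 0.5, -0.5]
opening: 0.147
finger_force: 45.0
```

Request:
step_arm:
  motion:
    - {"dp": [9, 0, 7], "twist": [0, 0, 0], "hand": -1}
    - {"dp": [17, 0, 14], "twist": [0, 0, 0], "hand": -1}
    - {"dp": [24, 0, 20], "twist": [0, 0, 0], "hand": -1}
    - {"dp": [28, 0, 23], "twist": [0, 0, 0], "hand": -1}
    - {"dp": [30, 0, 25], "twist": [0, 0, 0], "hand": -1}

```text
clock: 10.02
tool_pos: [0.4978, -0.2161, 0.1184]
eef_rot: [0.89, -0.172, -0.415, -0.079]
contact_force: [-0.7, -0.4, 0.3]
opening: 0.149
finger_force: 45.0
```

Request:
step_arm:
  motion:
    - {"dp": [0.5, -0.7, -0.6], "twist": [0, 0, 0], "hand": -1}
    - {"dp": [1.8, -2.4, -2.2], "twist": [0, 0, 0], "hand": -1}
    - {"dp": [3.8, -5, -4.6], "twist": [0, 0, 0], "hand": -1}
    - {"dp": [6.2, -8.2, -7.5], "twist": [0, 0, 0], "hand": -1}
    - {"dp": [8.9, -11.6, -10.6], "twist": [0, 0, 0], "hand": -1}

```text
clock: 10.65
tool_pos: [0.5154, -0.2103, 0.1186]
eef_rot: [0.89, -0.172, -0.415, -0.079]
contact_force: [0.6, -0.0, -0.1]
opening: 0.145
finger_force: 45.0
```

Request:
step_arm:
  motion:
    - {"dp": [2.6, -3.4, -3.1], "twist": [0, 0, 0], "hand": -1}
    - {"dp": [5, -6.6, -6], "twist": [0, 0, 0], "hand": -1}
    - {"dp": [7, -9.2, -8.4], "twist": [0, 0, 0], "hand": -1}
    - {"dp": [8.4, -11, -10], "twist": [0, 0, 0], "hand": -1}
    - {"dp": [8.9, -11.6, -10.6], "twist": [0, 0, 0], "hand": -1}

```text
clock: 11.28
tool_pos: [0.5322, -0.2048, 0.1185]
eef_rot: [0.89, -0.172, -0.415, -0.079]
contact_force: [-0.7, -0.3, 0.3]
opening: 0.147
finger_force: 45.0
```

```bash
cat > look.py <<'E'
from h import *
from plan import load,FOOT
def look(name,view=True):
    st=r.get_state(); Q=R.from_quat(st["eef_rot"])
    print(st["clock"],st["tool_pos"],"foot",np.round(st["tool_pos"]+Q.apply(FOOT),4),st["contact_force"])
    s=r.snapshot("side"); C=cloud(s); Z=C[...,2]; ok=s["depth"]>0
    h,sa,v=[cv2.cvtColor(s["pixels"],cv2.COLOR_RGB2HSV)[...,i] for i in range(3)]
    m=ok&(np.hypot(C[...,0]-.593,C[...,1]+.231)<.072)&(Z>.036)&(Z<.046)
    cols=dict(blue=(h>95)&(h<130)&(sa>80),green=(h>45)&(h<85)&(sa>80),white=(sa<60)&(v>140),black=(v<60),red=((h<4)|(h>174))&(sa>180),terra=((h<13)|(h>176))&(sa>80)&(sa<180)&(v>60))
    for k,q in cols.items():
        P=C[m&q]
        if len(P): print(k,len(P),np.round((np.median(P,axis=0)-[.5937,-.2312,0])*1000).astype(int))
    cv2.imwrite("pics/"+name,cv2.resize(s["pixels"][220:340,340:500,::-1],(640,480),interpolation=cv2.INTER_CUBIC))
E
python3 -c "
from look import *
look('v3.png')"
```

```text
11.275 [ 0.53219106 -0.20479663  0.11853556] foot [ 0.5928 -0.2292  0.0362] [-0.66310901 -0.31996167  0.33894916]
blue 23 [24 11 41]
green 64 [ 31 -28  41]
white 76 [44 10 41]
terra 65 [ -6 -47  41]
```

View pics/v3.png

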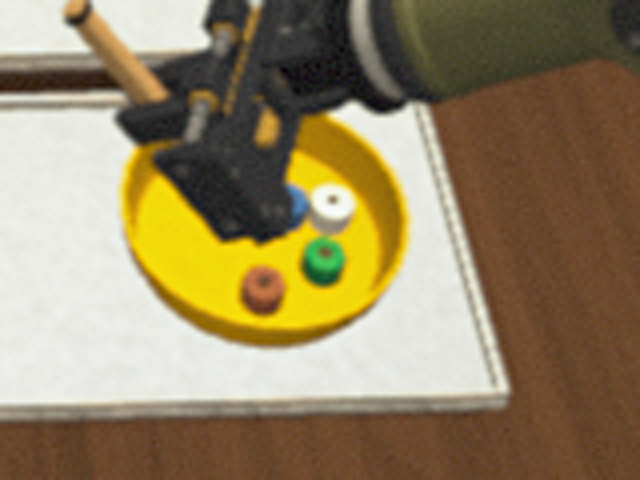

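The view shows the blue bead at px (297,205), pushed aside next to white at (332,205), so the foot is at the middle. Now I'll feel downward in 1 mm steps.

Request:
step_arm:
  motion:
    - {"dp": [0.8, 0, 0.6], "twist": [0, 0, 0], "hand": -1}
    - {"dp": [1.5, 0, 1.3], "twist": [0, 0, 0], "hand": -1}
    - {"dp": [1.5, 0, 1.3], "twist": [0, 0, 0], "hand": -1}

```text
clock: 11.7
tool_pos: [0.5319, -0.2048, 0.1165]
eef_rot: [0.89, -0.172, -0.415, -0.079]
contact_force: [0.3, -0.0, -0.5]
opening: 0.147
finger_force: 45.0
```

Request:
step_arm:
  motion:
    - {"dp": [0.8, 0, 0.6], "twist": [0, 0, 0], "hand": -1}
    - {"dp": [0.8, 0, 0.6], "twist": [0, 0, 0], "hand": -1}

```text
clock: 11.95
tool_pos: [0.5321, -0.2049, 0.1155]
eef_rot: [0.89, -0.172, -0.415, -0.079]
contact_force: [-0.6, -0.7, -0.1]
opening: 0.145
finger_force: 45.0
```

Request:
step_arm:
  motion:
    - {"dp": [0.8, 0, 0.6], "twist": [0, 0, 0], "hand": -1}
    - {"dp": [0.8, 0, 0.6], "twist": [0, 0, 0], "hand": -1}

```text
clock: 12.2
tool_pos: [0.5321, -0.2049, 0.1146]
eef_rot: [0.89, -0.172, -0.415, -0.079]
contact_force: [-0.4, 0.0, 0.1]
opening: 0.148
finger_force: 45.0
```

Request:
step_arm:
  motion:
    - {"dp": [0.4, 0, 0.3], "twist": [0, 0, 0], "hand": -1}
    - {"dp": [0.4, 0, 0.3], "twist": [0, 0, 0], "hand": -1}

```text
clock: 12.45
tool_pos: [0.532, -0.2048, 0.1143]
eef_rot: [0.89, -0.172, -0.415, -0.079]
contact_force: [-1.6, 0.5, 1.5]
opening: 0.146
finger_force: 45.0
```

Request:
step_arm:
  motion:
    - {"dp": [0.4, 0, 0.3], "twist": [0, 0, 0], "hand": -1}
    - {"dp": [0.4, 0, 0.3], "twist": [0, 0, 0], "hand": -1}

```text
clock: 12.7
tool_pos: [0.532, -0.2049, 0.1139]
eef_rot: [0.89, -0.172, -0.415, -0.079]
contact_force: [-2.1, 1.3, 2.8]
opening: 0.143
finger_force: 45.0
```

Contact was felt with about 2.8 N at the bowl's middle (foot centre about 32 mm, as expected). Next I'll lift 2.5 mm and stir.

Run:
```python
from plan import *
p,Q=load(); setcmd(p+Q.apply([.0039,0,.0031]),Q.as_quat())
f=lambda r_,a,z=.0345:tcp([BC[0]+r_*np.cos(np.radians(a)),BC[1]+r_*np.sin(np.radians(a)),z])
emit([f(0,0),f(.008,198),f(.018,198),f(.029,198),f(.036,200)],-1)
print()
emit([f(.040,204+12*i) for i in range(1,6)],-1)   # to 264
print()
emit([f(.040,264+12*i) for i in range(1,31)],-1)
```

```text
[{"dp":[-2.0,0.0,-1.5],"twist":[0.0,0.0,0.0],"hand":-1},{"dp":[-6.0,5.1,3.2],"twist":[0.0,0.0,0.0],"hand":-1},{"dp":[-10.9,11.5,9.1],"twist":[0.0,0.0,0.0],"hand":-1},{"dp":[-16.4,18.5,15.6],"twist":[0.0,0.0,0.0],"hand":-1},{"dp":[-19.3,24.0,19.1],"twist":[0.0,0.0,0.0],"hand":-1}]

[{"dp":[3.6,9.8,-4.2],"twist":[0.0,0.0,0.0],"hand":-1},{"dp":[8.4,13.5,-10.0],"twist":[0.0,0.0,0.0],"hand":-1},{"dp":[13.6,15.6,-16.2],"twist":[0.0,0.0,0.0],"hand":-1},{"dp":[19.0,15.9,-22.6],"twist":[0.0,0.0,0.0],"hand":-1},{"dp":[24.3,14.5,-28.9],"twist":[0.0,0.0,0.0],"hand":-1}]

[{"dp":[5.0,-3.1,-6.0],"twist":[0.0,0.0,0.0],"hand":-1},{"dp":[9.4,-7.8,-11.3],"twist":[0.0,0.0,0.0],"hand":-1},{"dp":[13.2,-13.8,-15.8],"twist":[0.0,0.0,0.0],"hand":-1},{"dp":[16.0,-20.9,-19.2],"twist":[0.0,0.0,0.0],"hand":-1},{"dp":[17.9,-28.7,-21.4],"twist":[0.0,0.0,0.0],"hand":-1}]
[{"dp":[0.8,-8.3,-0.9],"twist":[0.0,0.0,0.0],"hand":-1},{"dp":[0.4,-16.6,-0.5],"twist":[0.0,0.0,0.0],"hand":-1},{"dp":[-1.1,-24.7,1.3],"twist":[0.0,0.0,0.0],"hand":-1},{"dp":[-3.6,-32.1,4.2],"twist":[0.0,0.0,0.0],"hand":-1},{"dp":[-7.0,-38.5,8.3],
[... 458 characters left out ...]
st":[0.0,0.0,0.0],"hand":-1},{"dp":[-16.1,20.8,19.2],"twist":[0.0,0.0,0.0],"hand":-1},{"dp":[-18.0,28.6,21.4],"twist":[0.0,0.0,0.0],"hand":-1}]
[{"dp":[-0.7,8.3,0.9],"twist":[0.0,0.0,0.0],"hand":-1},{"dp":[-0.4,16.7,0.5],"twist":[0.0,0.0,0.0],"hand":-1},{"dp":[1.1,24.7,-1.2],"twist":[0.0,0.0,0.0],"hand":-1},{"dp":[3.6,32.1,-4.2],"twist":[0.0,0.0,0.0],"hand":-1},{"dp":[7.0,38.5,-8.3],"twist":[0.0,0.0,0.0],"hand":-1}]
[{"dp":[4.3,5.2,-5.0],"twist":[0.0,0.0,0.0],"hand":-1},{"dp":[9.1,8.9,-10.8],"twist":[0.0,0.0,0.0],"hand":-1},{"dp":[14.3,11.0,-17.0],"twist":[0.0,0.0,0.0],"hand":-1},{"dp":[19.7,11.3,-23.4],"twist":[0.0,0.0,0.0],"hand":-1},{"dp":[25.0,9.9,-29.7],"twist":[0.0,0.0,0.0],"hand":-1}]
```

Request:
step_arm:
  motion:
    - {"dp": [-2, 0, -1.5], "twist": [0, 0, 0], "hand": -1}
    - {"dp": [-6, 5.1, 3.2], "twist": [0, 0, 0], "hand": -1}
    - {"dp": [-10.9, 11.5, 9.1], "twist": [0, 0, 0], "hand": -1}
    - {"dp": [-16.4, 18.5, 15.6], "twist": [0, 0, 0], "hand": -1}
    - {"dp": [-19.3, 24, 19.1], "twist": [0, 0, 0], "hand": -1}

```text
clock: 13.32
tool_pos: [0.4972, -0.2177, 0.1163]
eef_rot: [0.89, -0.172, -0.415, -0.079]
contact_force: [-0.6, -0.7, -0.5]
opening: 0.145
finger_force: 45.0
```

Request:
step_arm:
  motion:
    - {"dp": [3.6, 9.8, -4.2], "twist": [0, 0, 0], "hand": -1}
    - {"dp": [8.4, 13.5, -10], "twist": [0, 0, 0], "hand": -1}
    - {"dp": [13.6, 15.6, -16.2], "twist": [0, 0, 0], "hand": -1}
    - {"dp": [19, 15.9, -22.6], "twist": [0, 0, 0], "hand": -1}
    - {"dp": [24.3, 14.5, -28.9], "twist": [0, 0, 0], "hand": -1}

```text
clock: 13.95
tool_pos: [0.5286, -0.2452, 0.1158]
eef_rot: [0.89, -0.172, -0.414, -0.079]
contact_force: [0.1, 0.7, 0.3]
opening: 0.149
finger_force: 45.0
```

Request:
step_arm:
  motion:
    - {"dp": [5, -3.1, -6], "twist": [0, 0, 0], "hand": -1}
    - {"dp": [9.4, -7.8, -11.3], "twist": [0, 0, 0], "hand": -1}
    - {"dp": [13.2, -13.8, -15.8], "twist": [0, 0, 0], "hand": -1}
    - {"dp": [16, -20.9, -19.2], "twist": [0, 0, 0], "hand": -1}
    - {"dp": [17.9, -28.7, -21.4], "twist": [0, 0, 0], "hand": -1}

```text
clock: 14.58
tool_pos: [0.5652, -0.2286, 0.1159]
eef_rot: [0.891, -0.172, -0.414, -0.078]
contact_force: [1.1, 0.6, -1.3]
opening: 0.147
finger_force: 45.0
```

```bash
python3 -c "
from look import *
look('v4.png')"
```

```text
14.575 [ 0.56516695 -0.228577    0.1158555 ] foot [ 0.6259 -0.2531  0.0337] [ 1.13745197  0.56910581 -1.25476184]
blue 1 [-30  25  36]
green 25 [ 61 -19  40]
black 18 [-28  26  39]
terra 53 [ 29 -52  41]
```

View pics/v4.png

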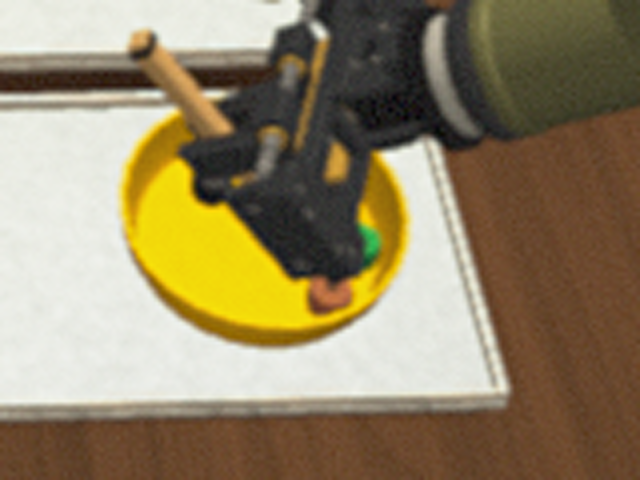

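The terracotta bead at px (330,290) slipped behind the foot along the wall; the bowl has not moved. I'll widen the stirring circle to 46 mm so that beads are pushed tangentially instead of squeezed outwards.

Run:
```python
from plan import *
f=lambda r_,a,z=.0345:tcp([BC[0]+r_*np.cos(np.radians(a)),BC[1]+r_*np.sin(np.radians(a)),z])
p,Q=f(.04,324); setcmd(p,Q.as_quat())
emit([f(min(.046,.04+.002*i),324+12*i) for i in range(1,6)],-1)
emit([f(.046,24+12*i) for i in range(1,31)],-1)
```

```text
[{"dp":[2.1,-8.2,-2.4],"twist":[0.0,0.0,0.0],"hand":-1},{"dp":[2.9,-17.3,-3.5],"twist":[0.0,0.0,0.0],"hand":-1},{"dp":[2.5,-26.9,-3.0],"twist":[0.0,0.0,0.0],"hand":-1},{"dp":[-0.4,-35.4,0.4],"twist":[0.0,0.0,0.0],"hand":-1},{"dp":[-4.3,-42.8,5.1],"twist":[0.0,0.0,0.0],"hand":-1}]
[{"dp":[-4.9,-5.9,5.8],"twist":[0.0,0.0,0.0],"hand":-1},{"dp":[-10.4,-10.2,12.4],"twist":[0.0,0.0,0.0],"hand":-1},{"dp":[-16.4,-12.5,19.6],"twist":[0.0,0.0,0.0],"hand":-1},{"dp":[-22.6,-12.9,26.9],"twist":[0.0,0.0,0.0],"hand":-1},{"dp":[-28.7,-11.3,34.2],"twist":[0.0,0.0,0.0],"hand":-1}]
[{"dp":[-5.7,3.6,6.8],"twist":[0.0,0.0,0.0],"hand":-1},{"dp":[-10.9,8.9,13.0],"twist":[0.0,0.0,0.0],"hand":-1},{"dp":[-15.2,15.8,18.1],"twist":[0.0,0.0,0.0],"hand":-1},{"dp":[-18.5,24.0,22.0],"twist":[0.0,0.0,0.0],"hand":-1},{"dp":[-20.6,33.0,24.6],"twist":[0.0,0.0,0.0],"hand":-1}]
[{"dp":[-0.9,9.5,1.0],"twist":[0.0,0.0,0.0],"hand":-1},{"dp":[-0.5,19.1,0.5],"twist":[0.0,0.0,0.0],"hand":-1},{"dp":[1.2,28.4,-1.5],"twist":[0.0,0.0,0.0],"hand":-1},{"dp":[4.1,36.9,-4.9],"twist":[0.0,0.0,0.0],"hand":-1},{"dp":[8.1,44.3,-9.6],"twis
[... 181 characters left out ...]
,0.0],"hand":-1},{"dp":[22.5,12.9,-26.9],"twist":[0.0,0.0,0.0],"hand":-1},{"dp":[28.6,11.2,-34.2],"twist":[0.0,0.0,0.0],"hand":-1}]
[{"dp":[5.8,-3.5,-6.8],"twist":[0.0,0.0,0.0],"hand":-1},{"dp":[10.9,-8.9,-13.0],"twist":[0.0,0.0,0.0],"hand":-1},{"dp":[15.2,-15.8,-18.1],"twist":[0.0,0.0,0.0],"hand":-1},{"dp":[18.5,-23.9,-22.0],"twist":[0.0,0.0,0.0],"hand":-1},{"dp":[20.6,-32.9,-24.6],"twist":[0.0,0.0,0.0],"hand":-1}]
[{"dp":[0.9,-9.5,-1.0],"twist":[0.0,0.0,0.0],"hand":-1},{"dp":[0.5,-19.1,-0.5],"twist":[0.0,0.0,0.0],"hand":-1},{"dp":[-1.2,-28.4,1.5],"twist":[0.0,0.0,0.0],"hand":-1},{"dp":[-4.1,-36.9,4.9],"twist":[0.0,0.0,0.0],"hand":-1},{"dp":[-8.0,-44.3,9.6],"twist":[0.0,0.0,0.0],"hand":-1}]
```

Request:
step_arm:
  motion:
    - {"dp": [2.1, -8.2, -2.4], "twist": [0, 0, 0], "hand": -1}
    - {"dp": [2.9, -17.3, -3.5], "twist": [0, 0, 0], "hand": -1}
    - {"dp": [2.5, -26.9, -3], "twist": [0, 0, 0], "hand": -1}
    - {"dp": [-0.4, -35.4, 0.4], "twist": [0, 0, 0], "hand": -1}
    - {"dp": [-4.3, -42.8, 5.1], "twist": [0, 0, 0], "hand": -1}

```text
clock: 15.25
tool_pos: [0.5741, -0.1863, 0.1159]
eef_rot: [0.89, -0.172, -0.414, -0.078]
contact_force: [-2.4, -3.8, 1.8]
opening: 0.146
finger_force: 45.0
```

Request:
step_arm:
  motion:
    - {"dp": [-4.9, -5.9, 5.8], "twist": [0, 0, 0], "hand": -1}
    - {"dp": [-10.4, -10.2, 12.4], "twist": [0, 0, 0], "hand": -1}
    - {"dp": [-16.4, -12.5, 19.6], "twist": [0, 0, 0], "hand": -1}
    - {"dp": [-22.6, -12.9, 26.9], "twist": [0, 0, 0], "hand": -1}
    - {"dp": [-28.7, -11.3, 34.2], "twist": [0, 0, 0], "hand": -1}

```text
clock: 15.88
tool_pos: [0.5378, -0.1592, 0.1161]
eef_rot: [0.891, -0.172, -0.413, -0.078]
contact_force: [1.8, -3.3, 2.3]
opening: 0.15
finger_force: 45.0
```

Request:
step_arm:
  motion:
    - {"dp": [-5.7, 3.6, 6.8], "twist": [0, 0, 0], "hand": -1}
    - {"dp": [-10.9, 8.9, 13], "twist": [0, 0, 0], "hand": -1}
    - {"dp": [-15.2, 15.8, 18.1], "twist": [0, 0, 0], "hand": -1}
    - {"dp": [-18.5, 24, 22], "twist": [0, 0, 0], "hand": -1}
    - {"dp": [-20.6, 33, 24.6], "twist": [0, 0, 0], "hand": -1}

```text
clock: 16.5
tool_pos: [0.4943, -0.1772, 0.1158]
eef_rot: [0.89, -0.171, -0.415, -0.08]
contact_force: [0.1, -0.3, -1.5]
opening: 0.149
finger_force: 45.0
```

```bash
python3 -c "
from look import *
look('v5.png')"
```

```text
16.5 [ 0.49426043 -0.17723798  0.11582431] foot [ 0.5548 -0.2014  0.0335] [ 0.07657286 -0.25826428 -1.48675423]
blue 61 [-31   0  41]
green 61 [60  1 41]
white 74 [42 38 41]
black 23 [-60   3  41]
red 14 [-19  51  41]
terra 63 [ 32 -49  41]
```

View pics/v5.png

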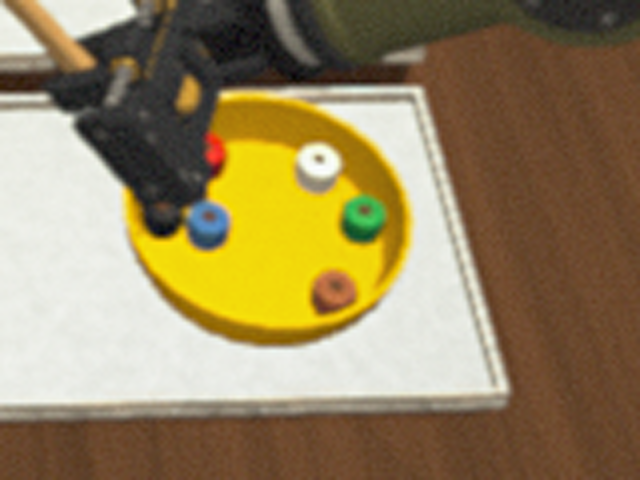

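The view shows all six beads in the bowl: red (212,153), white (318,167), green (363,217), terracotta (333,292), blue (208,224), black (163,215). The foot is slipping past beads with about 4 N sideways, so I'll check the stirrer in the grip and the bowl's place.

```bash
cat > chk.py <<'E'
from h import *
from plan import FOOT
def chk():
    st=r.get_state(); Q=R.from_quat(st["eef_rot"]); p=np.array(st["tool_pos"])
    s=r.snapshot("side"); C=cloud(s); ok=s["depth"]>0
    h,sa,v=[cv2.cvtColor(s["pixels"],cv2.COLOR_RGB2HSV)[...,i] for i in range(3)]
    L=Q.inv().apply((C-p).reshape(-1,3)).reshape(C.shape)
    m=ok&(L[...,0]<-.025)&(L[...,0]>-.1)&(abs(L[...,1])<.03)&(abs(L[...,2]-.003)<.03)&(h>8)&(h<28)&(sa>60)
    P=L[m]; q=P.mean(0); u=np.linalg.svd(P-q,full_matrices=False)[2][0];u*=np.sign(u[0])
    e=q+u*(0-q[0])/u[0]
    print("bar pts",len(P),"dir (tool)",np.round(u,3),"at x=0:",np.round(e*1000,1),"foot pred",np.round((e+u*.105)*1000,1),"handle end x",P[:,0].min())
    m=ok&(abs(C[...,0]-.593)<.12)&(abs(C[...,1]+.23)<.12)&(C[...,2]>.045)&(C[...,2]<.062)&(h>18)&(h<35)&(sa>90)
    P=C[m];A=np.c_[2*P[:,:2],np.ones(len(P))];x=np.linalg.lstsq(A,(P[:,:2]**2).sum(1),rcond=None)[0]
    print("bowl",len(P),x[:2],np.sqrt(x[2]+x[:2]@x[:2]),P[:,0].max(),P[:,1].min())
    save(s,"chk%d.png"%int(st["clock"]*100)); np.save("chk.npy",C)
if __name__=="__main__": chk()
E
python3 chk.py
python3 - <<'E'
import cv2
a=cv2.imread("pics/chk1650.png") if __import__("os").path.exists("pics/chk1650.png") else None
import glob;f=sorted(glob.glob("pics/chk*.png"))[-1];a=cv2.imread(f);print(f)
cv2.imwrite("pics/v6.png",cv2.resize(a[190:310,310:470],(800,600),interpolation=cv2.INTER_CUBIC))
E
```

```text
bar pts 161 dir (tool) [ 0.999  0.027 -0.036] at x=0: [ 0.   3.5 -1. ] foot pred [104.9   6.3  -4.8] handle end x -0.08601472827704731
bowl 525 [ 0.59529077 -0.22905703] 0.0814930020906655 0.6797248960974716 -0.313828967609342
pics/chk1655.png
```

View pics/v6.png

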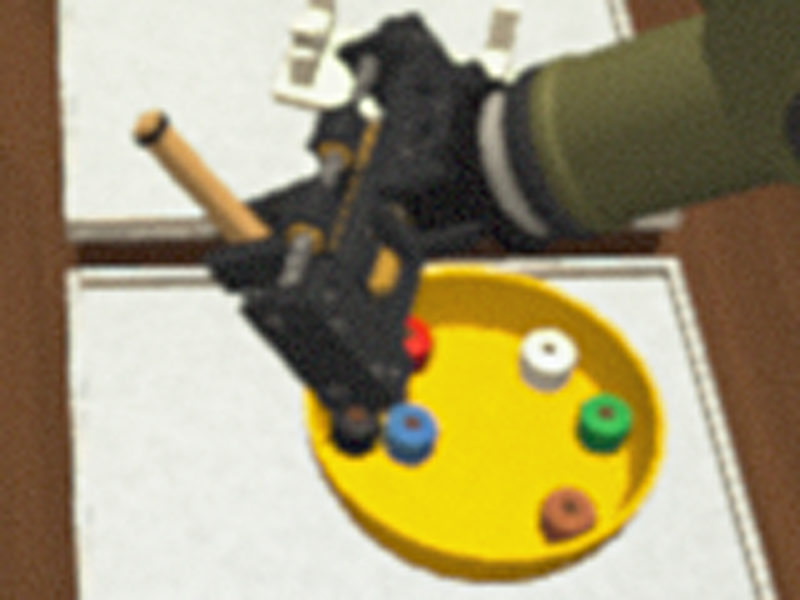

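Nothing important has moved: the bar is within about 2° in the grip and the bowl within about 2 mm. The beads at the wall have already moved 28–40 mm. I'll finish the turns on a smaller circle (31 mm), which pushes beads without wedging them against the wall.

Run:
```python
from plan import *
f=lambda r_,a,z=.034:tcp([BC[0]+r_*np.cos(np.radians(a)),BC[1]+r_*np.sin(np.radians(a)),z])
p,Q=f(.046,144,.0345); setcmd(p,Q.as_quat())
emit([f(max(.031,.046-.004*i),144+15*i) for i in range(1,6)],-1)
emit([f(.031,219+15*i) for i in range(1,36)],-1)
```

```text
[{"dp":[2.1,11.9,-1.7],"twist":[0.0,0.0,0.0],"hand":-1},{"dp":[5.5,21.6,-5.8],"twist":[0.0,0.0,0.0],"hand":-1},{"dp":[10.3,28.7,-11.5],"twist":[0.0,0.0,0.0],"hand":-1},{"dp":[15.2,33.5,-17.3],"twist":[0.0,0.0,0.0],"hand":-1},{"dp":[19.3,38.3,-22.3],"twist":[0.0,0.0,0.0],"hand":-1}]
[{"dp":[4.9,3.0,-5.7],"twist":[0.0,0.0,0.0],"hand":-1},{"dp":[10.0,4.0,-11.9],"twist":[0.0,0.0,0.0],"hand":-1},{"dp":[15.2,2.8,-18.0],"twist":[0.0,0.0,0.0],"hand":-1},{"dp":[20.0,-0.4,-23.7],"twist":[0.0,0.0,0.0],"hand":-1},{"dp":[24.0,-5.4,-28.6],"twist":[0.0,0.0,0.0],"hand":-1}]
[{"dp":[3.1,-6.5,-3.7],"twist":[0.0,0.0,0.0],"hand":-1},{"dp":[5.1,-14.0,-6.0],"twist":[0.0,0.0,0.0],"hand":-1},{"dp":[5.7,-22.0,-6.7],"twist":[0.0,0.0,0.0],"hand":-1},{"dp":[4.9,-30.1,-5.8],"twist":[0.0,0.0,0.0],"hand":-1},{"dp":[2.9,-37.5,-3.3],"twist":[0.0,0.0,0.0],"hand":-1}]
[{"dp":[-3.3,-6.3,3.8],"twist":[0.0,0.0,0.0],"hand":-1},{"dp":[-7.4,-11.2,8.8],"twist":[0.0,0.0,0.0],"hand":-1},{"dp":[-12.3,-14.2,14.5],"twist":[0.0,0.0,0.0],"hand":-1},{"dp":[-17.4,-15.1,20.7],"twist":[0.0,0.0,0.0],"hand":-1},{"dp":[-22.6,-13.9,26.8],"
[... 460 characters left out ...]
0.0,0.0],"hand":-1},{"dp":[10.2,26.6,-12.2],"twist":[0.0,0.0,0.0],"hand":-1},{"dp":[15.1,29.6,-17.9],"twist":[0.0,0.0,0.0],"hand":-1}]
[{"dp":[5.1,1.0,-6.2],"twist":[0.0,0.0,0.0],"hand":-1},{"dp":[10.3,-0.2,-12.3],"twist":[0.0,0.0,0.0],"hand":-1},{"dp":[15.1,-3.4,-18.0],"twist":[0.0,0.0,0.0],"hand":-1},{"dp":[19.1,-8.4,-22.9],"twist":[0.0,0.0,0.0],"hand":-1},{"dp":[22.2,-14.9,-26.6],"twist":[0.0,0.0,0.0],"hand":-1}]
[{"dp":[2.0,-7.5,-2.3],"twist":[0.0,0.0,0.0],"hand":-1},{"dp":[2.6,-15.5,-3.0],"twist":[0.0,0.0,0.0],"hand":-1},{"dp":[1.8,-23.6,-2.1],"twist":[0.0,0.0,0.0],"hand":-1},{"dp":[-0.2,-31.0,0.4],"twist":[0.0,0.0,0.0],"hand":-1},{"dp":[-3.5,-37.3,4.2],"twist":[0.0,0.0,0.0],"hand":-1}]
```

Request:
step_arm:
  motion:
    - {"dp": [2.1, 11.9, -1.7], "twist": [0, 0, 0], "hand": -1}
    - {"dp": [5.5, 21.6, -5.8], "twist": [0, 0, 0], "hand": -1}
    - {"dp": [10.3, 28.7, -11.5], "twist": [0, 0, 0], "hand": -1}
    - {"dp": [15.2, 33.5, -17.3], "twist": [0, 0, 0], "hand": -1}
    - {"dp": [19.3, 38.3, -22.3], "twist": [0, 0, 0], "hand": -1}

```text
clock: 17.23
tool_pos: [0.5083, -0.2248, 0.1155]
eef_rot: [0.89, -0.172, -0.415, -0.079]
contact_force: [0.1, -0.5, -1.0]
opening: 0.147
finger_force: 45.0
```

Request:
step_arm:
  motion:
    - {"dp": [4.9, 3, -5.7], "twist": [0, 0, 0], "hand": -1}
    - {"dp": [10, 4, -11.9], "twist": [0, 0, 0], "hand": -1}
    - {"dp": [15.2, 2.8, -18], "twist": [0, 0, 0], "hand": -1}
    - {"dp": [20, -0.4, -23.7], "twist": [0, 0, 0], "hand": -1}
    - {"dp": [24, -5.4, -28.6], "twist": [0, 0, 0], "hand": -1}

```text
clock: 17.85
tool_pos: [0.5451, -0.2332, 0.1156]
eef_rot: [0.89, -0.172, -0.415, -0.079]
contact_force: [0.8, -0.3, -0.9]
opening: 0.146
finger_force: 45.0
```

Request:
step_arm:
  motion:
    - {"dp": [3.1, -6.5, -3.7], "twist": [0, 0, 0], "hand": -1}
    - {"dp": [5.1, -14, -6], "twist": [0, 0, 0], "hand": -1}
    - {"dp": [5.7, -22, -6.7], "twist": [0, 0, 0], "hand": -1}
    - {"dp": [4.9, -30.1, -5.8], "twist": [0, 0, 0], "hand": -1}
    - {"dp": [2.9, -37.5, -3.3], "twist": [0, 0, 0], "hand": -1}

```text
clock: 18.48
tool_pos: [0.5627, -0.1992, 0.1156]
eef_rot: [0.89, -0.172, -0.415, -0.079]
contact_force: [-0.5, -0.1, 0.3]
opening: 0.145
finger_force: 45.0
```

Request:
step_arm:
  motion:
    - {"dp": [-3.3, -6.3, 3.8], "twist": [0, 0, 0], "hand": -1}
    - {"dp": [-7.4, -11.2, 8.8], "twist": [0, 0, 0], "hand": -1}
    - {"dp": [-12.3, -14.2, 14.5], "twist": [0, 0, 0], "hand": -1}
    - {"dp": [-17.4, -15.1, 20.7], "twist": [0, 0, 0], "hand": -1}
    - {"dp": [-22.6, -13.9, 26.8], "twist": [0, 0, 0], "hand": -1}

```text
clock: 19.1
tool_pos: [0.5347, -0.1735, 0.1158]
eef_rot: [0.89, -0.172, -0.415, -0.079]
contact_force: [0.1, 0.5, 0.3]
opening: 0.147
finger_force: 45.0
```

```bash
python3 -c "
from look import *
look('v7.png')
from chk import chk
chk()"
```

```text
19.1 [ 0.53474645 -0.17354913  0.11576206] foot [ 0.5953 -0.1979  0.0335] [0.11589428 0.54507993 0.3221922 ]
blue 52 [ -2 -58  41]
green 59 [61  1 41]
white 74 [41 39 41]
black 22 [-56 -23  40]
terra 67 [ 32 -51  41]
bar pts 158 dir (tool) [ 0.999  0.007 -0.037] at x=0: [ 0.   2.4 -1. ] foot pred [104.9   3.1  -4.9] handle end x -0.08587348692163296
bowl 489 [ 0.59576358 -0.22945691] 0.08114012206541253 0.6802999656998305 -0.3129319047921062
```

Request:
step_arm:
  motion:
    - {"dp": [-4.8, 3.2, 5.7], "twist": [0, 0, 0], "hand": -1}
    - {"dp": [-8.8, 8.2, 10.6], "twist": [0, 0, 0], "hand": -1}
    - {"dp": [-11.9, 14.7, 14.3], "twist": [0, 0, 0], "hand": -1}
    - {"dp": [-13.9, 22.2, 16.6], "twist": [0, 0, 0], "hand": -1}
    - {"dp": [-14.5, 30.2, 17.3], "twist": [0, 0, 0], "hand": -1}

```text
clock: 19.82
tool_pos: [0.5027, -0.1943, 0.1156]
eef_rot: [0.89, -0.172, -0.415, -0.079]
contact_force: [-0.6, -0.1, -0.6]
opening: 0.149
finger_force: 45.0
```

Request:
step_arm:
  motion:
    - {"dp": [0.8, 8, -0.9], "twist": [0, 0, 0], "hand": -1}
    - {"dp": [2.8, 15.5, -3.3], "twist": [0, 0, 0], "hand": -1}
    - {"dp": [6.1, 21.8, -7.2], "twist": [0, 0, 0], "hand": -1}
    - {"dp": [10.2, 26.6, -12.2], "twist": [0, 0, 0], "hand": -1}
    - {"dp": [15.1, 29.6, -17.9], "twist": [0, 0, 0], "hand": -1}

```text
clock: 20.45
tool_pos: [0.5143, -0.2303, 0.1155]
eef_rot: [0.89, -0.172, -0.415, -0.079]
contact_force: [-0.0, 0.2, -0.3]
opening: 0.147
finger_force: 45.0
```

Request:
step_arm:
  motion:
    - {"dp": [5.1, 1, -6.2], "twist": [0, 0, 0], "hand": -1}
    - {"dp": [10.3, -0.2, -12.3], "twist": [0, 0, 0], "hand": -1}
    - {"dp": [15.1, -3.4, -18], "twist": [0, 0, 0], "hand": -1}
    - {"dp": [19.1, -8.4, -22.9], "twist": [0, 0, 0], "hand": -1}
    - {"dp": [22.2, -14.9, -26.6], "twist": [0, 0, 0], "hand": -1}

```text
clock: 21.08
tool_pos: [0.5521, -0.2287, 0.1156]
eef_rot: [0.89, -0.172, -0.415, -0.079]
contact_force: [0.7, 0.2, -0.4]
opening: 0.148
finger_force: 45.0
```

Request:
step_arm:
  motion:
    - {"dp": [2, -7.5, -2.3], "twist": [0, 0, 0], "hand": -1}
    - {"dp": [2.6, -15.5, -3], "twist": [0, 0, 0], "hand": -1}
    - {"dp": [1.8, -23.6, -2.1], "twist": [0, 0, 0], "hand": -1}
    - {"dp": [-0.2, -31, 0.4], "twist": [0, 0, 0], "hand": -1}
    - {"dp": [-3.5, -37.3, 4.2], "twist": [0, 0, 0], "hand": -1}

```text
clock: 21.7
tool_pos: [0.5602, -0.1916, 0.1156]
eef_rot: [0.89, -0.172, -0.415, -0.079]
contact_force: [-0.2, 0.6, 0.2]
opening: 0.146
finger_force: 45.0
```

Run:
```python
from plan import *
p,Q=load(); print(p)
# one more half turn beyond for margin is already in; lift straight up, level over rest
emit(line(p+[0,0,.085],Q,5),-1,0)
```

```text
[ 0.56045202 -0.19220891  0.11639622]
[{"dp":[-7.0,0.0,-6.0],"twist":[0.0,0.0,0.0],"hand":-1},{"dp":[-23.0,0.0,-19.0],"twist":[0.0,0.0,0.0],"hand":-1},{"dp":[-42.0,0.0,-35.0],"twist":[0.0,0.0,0.0],"hand":-1},{"dp":[-58.0,0.0,-49.0],"twist":[0.0,0.0,0.0],"hand":-1},{"dp":[-65.0,0.0,-55.0],"twist":[0.0,0.0,0.0],"hand":-1}]
```

Request:
step_arm:
  motion:
    - {"dp": [-7, 0, -6], "twist": [0, 0, 0], "hand": -1}
    - {"dp": [-23, 0, -19], "twist": [0, 0, 0], "hand": -1}
    - {"dp": [-42, 0, -35], "twist": [0, 0, 0], "hand": -1}
    - {"dp": [-58, 0, -49], "twist": [0, 0, 0], "hand": -1}
    - {"dp": [-65, 0, -55], "twist": [0, 0, 0], "hand": -1}

```text
clock: 22.32
tool_pos: [0.5613, -0.1926, 0.203]
eef_rot: [0.891, -0.172, -0.413, -0.079]
contact_force: [-0.1, 0.2, -0.8]
opening: 0.145
finger_force: 45.0
```

Run:
```python
from plan import *
emit(line([.5838,-.0156,.1485],rot(YAW,0),15),-1,0)
print(load()[0])
```

```text
[{"dp":[0.0,-2.0,1.0],"twist":[0.0,0.011,0.0],"hand":-1},{"dp":[1.0,-8.0,3.0],"twist":[0.0,0.042,0.0],"hand":-1},{"dp":[1.0,-18.0,7.0],"twist":[0.0,0.091,0.0],"hand":-1},{"dp":[2.0,-30.0,12.0],"twist":[0.0,0.153,0.0],"hand":-1},{"dp":[3.0,-45.0,18.0],"twist":[0.0,0.226,0.0],"hand":-1}]
[{"dp":[0.0,-16.0,6.0],"twist":[0.0,0.081,0.0],"hand":-1},{"dp":[0.0,-33.0,13.0],"twist":[0.0,0.167,0.0],"hand":-1},{"dp":[-1.0,-50.0,20.0],"twist":[0.0,0.254,0.0],"hand":-1},{"dp":[-1.0,-67.0,26.0],"twist":[0.0,0.339,0.0],"hand":-1},{"dp":[-1.0,-83.0,33.0],"twist":[0.0,0.42,0.0],"hand":-1}]
[{"dp":[-3.0,-14.0,5.0],"twist":[0.0,0.074,0.0],"hand":-1},{"dp":[-5.0,-27.0,9.0],"twist":[0.0,0.136,0.0],"hand":-1},{"dp":[-7.0,-36.0,13.0],"twist":[0.0,0.184,0.0],"hand":-1},{"dp":[-8.0,-42.0,15.0],"twist":[0.0,0.216,0.0],"hand":-1},{"dp":[-8.0,-45.0,16.0],"twist":[0.0,0.227,0.0],"hand":-1}]
[ 0.58423363 -0.01539601  0.1481465 ]
```

Request:
step_arm:
  motion:
    - {"dp": [0, -2, 1], "twist": [0, 0.011, 0], "hand": -1}
    - {"dp": [1, -8, 3], "twist": [0, 0.042, 0], "hand": -1}
    - {"dp": [1, -18, 7], "twist": [0, 0.091, 0], "hand": -1}
    - {"dp": [2, -30, 12], "twist": [0, 0.153, 0], "hand": -1}
    - {"dp": [3, -45, 18], "twist": [0, 0.226, 0], "hand": -1}

```text
clock: 22.95
tool_pos: [0.5658, -0.1456, 0.1855]
eef_rot: [0.931, -0.18, -0.311, -0.059]
contact_force: [0.3, -0.3, -0.3]
opening: 0.147
finger_force: 45.0
```

Request:
step_arm:
  motion:
    - {"dp": [0, -16, 6], "twist": [0, 0.081, 0], "hand": -1}
    - {"dp": [0, -33, 13], "twist": [0, 0.167, 0], "hand": -1}
    - {"dp": [-1, -50, 20], "twist": [0, 0.254, 0], "hand": -1}
    - {"dp": [-1, -67, 26], "twist": [0, 0.339, 0], "hand": -1}
    - {"dp": [-1, -83, 33], "twist": [0, 0.42, 0], "hand": -1}

```text
clock: 23.58
tool_pos: [0.5774, -0.0604, 0.1602]
eef_rot: [0.976, -0.188, -0.11, -0.02]
contact_force: [-0.4, -0.9, -1.1]
opening: 0.148
finger_force: 45.0
```

Request:
step_arm:
  motion:
    - {"dp": [-3, -14, 5], "twist": [0, 0.074, 0], "hand": -1}
    - {"dp": [-5, -27, 9], "twist": [0, 0.136, 0], "hand": -1}
    - {"dp": [-7, -36, 13], "twist": [0, 0.184, 0], "hand": -1}
    - {"dp": [-8, -42, 15], "twist": [0, 0.216, 0], "hand": -1}
    - {"dp": [-8, -45, 16], "twist": [0, 0.227, 0], "hand": -1}

```text
clock: 24.2
tool_pos: [0.583, -0.0144, 0.1463]
eef_rot: [0.982, -0.188, -0.0, 0.001]
contact_force: [0.2, 0.1, 0.1]
opening: 0.146
finger_force: 45.0
```

Run:
```python
from look import *
look("v8.png")
from chk import chk
chk()
s=r.snapshot("side"); C=cloud(s); ok=s["depth"]>0; st=r.get_state(); Q=R.from_quat(st["eef_rot"])
h,sa,v=[cv2.cvtColor(s["pixels"],cv2.COLOR_RGB2HSV)[...,i] for i in range(3)]
L=Q.inv().apply((C-st["tool_pos"]).reshape(-1,3)).reshape(C.shape)
for a,b in[(-.09,-.06),(-.06,-.03),(.03,.055),(.055,.075),(.095,.117)]:
    m=ok&(L[...,0]>a)&(L[...,0]<b)&(abs(L[...,1])<.025)&(abs(L[...,2])<.025)&(sa>60)
    P=L[m]; print(a,b,len(P),np.round(P.mean(0)*1000,1) if len(P) else 0, np.round(np.percentile(P[:,2],5)*1000,1) if len(P) else 0)
cv2.imwrite("pics/v8.png",cv2.resize(s["pixels"][140:330,300:500,::-1],(630,600),interpolation=cv2.INTER_CUBIC))
```

```text
24.2 [ 0.58304598 -0.01443072  0.1463472 ] foot [ 0.6806 -0.0533  0.1433] [0.17238301 0.13560406 0.09924378]
blue 45 [ -1 -59  41]
green 62 [60  0 41]
white 83 [40 38 40]
black 19 [-57 -21  39]
red 41 [-24  49  40]
terra 69 [ 32 -49  41]
bar pts 76 dir (tool) [ 0.997  0.064 -0.037] at x=0: [ 0.  6. -2.] foot pred [104.7  12.7  -5.9] handle end x -0.08504235443771299
bowl 634 [ 0.59559838 -0.22928407] 0.0812902911108701 0.6798269322992225 -0.3131337182535645
-0.09 -0.06 62 [-72.8   1.1   0.9] -3.1
-0.06 -0.03 15 [-56.6   1.2  -0.6] -3.5
0.03 0.055 61 [42.6  3.3 -3.2] -7.4
0.055 0.075 47 [64.8  3.7 -4.1] -7.8
0.095 0.117 56 [104.8   6.1  -7.3] -12.7
```

View pics/v8.png

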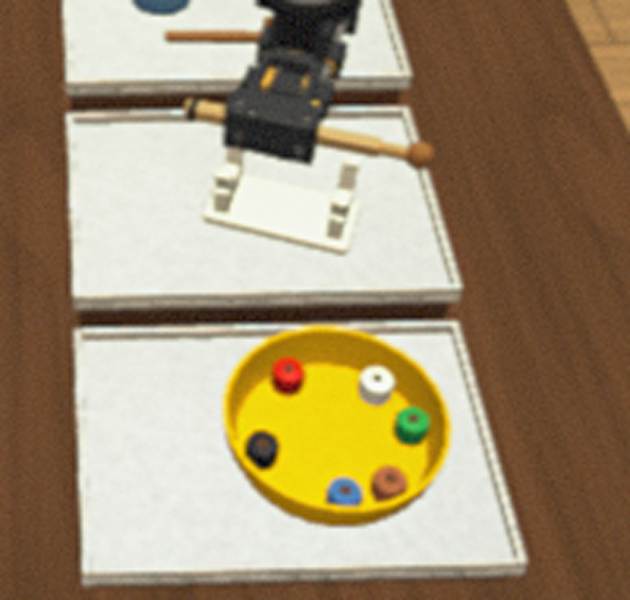

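All six beads lie at the wall, clearly away from their starts: red (288,375), white (376,385), green (412,425), terracotta (389,482), blue (344,493), black (263,450). The stirrer hangs about 2° foot-high in the grip. I'll correct that and lower it into the notches.

Request:
step_arm:
  motion:
    - {"dp": [0, 0, 8], "twist": [0, -0.034, 0], "hand": -1}
    - {"dp": [0, 0, 20], "twist": [0, -0.034, 0], "hand": -1}
    - {"dp": [0, 0, 32], "twist": [0, -0.034, 0], "hand": -1}
    - {"dp": [0, 0, 40], "twist": [0, -0.034, 0], "hand": -1}
    - {"dp": [0, 0, 40], "twist": [0, -0.034, 0], "hand": -1}

```text
clock: 24.98
tool_pos: [0.5834, -0.0154, 0.1061]
eef_rot: [0.982, -0.189, -0.017, -0.002]
contact_force: [0.4, -0.6, 1.2]
opening: 0.148
finger_force: 45.0
```

Run:
```python
from h import *
s=r.snapshot("side"); C=cloud(s); ok=s["depth"]>0; st=r.get_state()
h,sa,v=[cv2.cvtColor(s["pixels"],cv2.COLOR_RGB2HSV)[...,i] for i in range(3)]
p=np.array(st["tool_pos"]);Q=R.from_euler('z',-21.8,degrees=True)*R.from_euler('x',180,degrees=True)
L=Q.inv().apply((C-p).reshape(-1,3)).reshape(C.shape)
for a,b in[(-.09,-.06),(-.06,-.03),(.03,.055),(.055,.075),(.095,.117)]:
    m=ok&(L[...,0]>a)&(L[...,0]<b)&(abs(L[...,1])<.025)&(abs(L[...,2])<.02)&(sa>60)
    P=L[m]; print(a,b,len(P),np.round(P.mean(0)*1000,1) if len(P) else 0, np.round(np.percentile(P[:,2],5)*1000,1) if len(P) else 0)
print(p)
```

```text
-0.09 -0.06 46 [-71.4   2.   -1.2] -4.9
-0.06 -0.03 21 [-54.8   2.6  -1.6] -5.2
0.03 0.055 63 [43.4  2.7 -0.5] -5.1
0.055 0.075 48 [64.6  4.  -1.5] -5.7
0.095 0.117 50 [104.6   6.7  -4. ] -9.2
[ 0.58384237 -0.01539359  0.10664715]
```

Level now. I'll lower the remaining ~18 mm (in the tool frame tilted by 0.034) and check the force.

Request:
step_arm:
  motion:
    - {"dp": [0.2, 0, 6], "twist": [0, 0, 0], "hand": -1}
    - {"dp": [0.4, 0, 12], "twist": [0, 0, 0], "hand": -1}
    - {"dp": [0.5, 0, 16], "twist": [0, 0, 0], "hand": -1}
    - {"dp": [0.6, 0, 17.5], "twist": [0, 0, 0], "hand": -1}
    - {"dp": [0.6, 0, 17.5], "twist": [0, 0, 0], "hand": -1}

```text
clock: 25.65
tool_pos: [0.5841, -0.0155, 0.0894]
eef_rot: [0.982, -0.189, -0.016, -0.002]
contact_force: [-0.6, 0.0, -0.4]
opening: 0.146
finger_force: 45.0
```

Request:
step_arm:
  motion:
    - {"dp": [0, 0, 0.8], "twist": [0, 0, 0], "hand": -1}
    - {"dp": [0, 0, 0.8], "twist": [0, 0, 0], "hand": -1}

```text
clock: 25.9
tool_pos: [0.5841, -0.0155, 0.0888]
eef_rot: [0.982, -0.189, -0.016, -0.002]
contact_force: [-0.2, -0.5, -0.3]
opening: 0.147
finger_force: 45.0
```

Request:
step_arm:
  motion:
    - {"dp": [0, 0, 0.7], "twist": [0, 0, 0], "hand": -1}
    - {"dp": [0, 0, 0.7], "twist": [0, 0, 0], "hand": -1}

```text
clock: 26.15
tool_pos: [0.584, -0.0154, 0.088]
eef_rot: [0.982, -0.189, -0.016, -0.002]
contact_force: [0.4, 0.9, -0.2]
opening: 0.147
finger_force: 45.0
```

Request:
step_arm:
  motion:
    - {"dp": [0, 0, 0.5], "twist": [0, 0, 0], "hand": -1}
    - {"dp": [0, 0, 0.5], "twist": [0, 0, 0], "hand": -1}

```text
clock: 26.4
tool_pos: [0.584, -0.0154, 0.0875]
eef_rot: [0.982, -0.189, -0.016, -0.002]
contact_force: [0.3, 0.0, 0.4]
opening: 0.148
finger_force: 45.0
```

Request:
step_arm:
  motion:
    - {"dp": [0, 0, 0], "twist": [0, 0, 0], "hand": -0.6}
    - {"dp": [0, 0, 0], "twist": [0, 0, 0], "hand": -0.4}
    - {"dp": [0, 0, 0], "twist": [0, 0, 0], "hand": 0}
    - {"dp": [0, 0, 0], "twist": [0, 0, 0], "hand": 0.4}
    - {"dp": [0, 0, 0], "twist": [0, 0, 0], "hand": 0.6}

```text
clock: 27.02
tool_pos: [0.584, -0.0154, 0.0875]
eef_rot: [0.982, -0.189, -0.016, -0.002]
contact_force: [-0.2, -0.3, -0.5]
opening: 0.613
finger_force: 0.0
```

Request:
step_arm:
  motion:
    - {"dp": [0, 0, 0], "twist": [0, 0, 0], "hand": 0.6}
    - {"dp": [0, 0, 0], "twist": [0, 0, 0], "hand": 0.6}
    - {"dp": [0, 0, 0], "twist": [0, 0, 0], "hand": 0.6}

```text
clock: 27.4
tool_pos: [0.584, -0.0155, 0.0875]
eef_rot: [0.982, -0.189, -0.016, -0.002]
contact_force: [-0.3, -0.6, 0.3]
opening: 0.801
finger_force: 0.0
```

Request:
step_arm:
  motion:
    - {"dp": [0, 0, -10], "twist": [0, 0, 0], "hand": 0.6}
    - {"dp": [0, 0, -30], "twist": [0, 0, 0], "hand": 0.6}
    - {"dp": [0, 0, -60], "twist": [0, 0, 0], "hand": 0.6}
    - {"dp": [0, 0, -90], "twist": [0, 0, 0], "hand": 0.6}
    - {"dp": [0, 0, -110], "twist": [0, 0, 0], "hand": 0.6}

```text
clock: 28.02
tool_pos: [0.588, -0.0167, 0.1997]
eef_rot: [0.982, -0.189, -0.015, -0.002]
contact_force: [0.3, -0.2, -0.3]
opening: 0.803
finger_force: 0.0
```

Request:
step_arm:
  motion:
    - {"dp": [0, 30, -20], "twist": [0, 0, 0], "hand": 0.6}
    - {"dp": [-20, 70, -40], "twist": [0, 0, 0], "hand": 0.6}
    - {"dp": [-50, 110, -60], "twist": [0, 0, 0], "hand": 0.6}
    - {"dp": [-80, 140, -60], "twist": [0, 0, 0], "hand": 0.6}
    - {"dp": [-100, 150, -60], "twist": [0, 0, 0], "hand": 0.6}

```text
clock: 28.65
tool_pos: [0.4386, -0.1211, 0.262]
eef_rot: [0.982, -0.191, -0.016, -0.002]
contact_force: [0.8, -0.9, -0.1]
opening: 0.795
finger_force: 0.0
```

Run:
```python
from look import *
look("x.png")
s=r.snapshot("side"); C=cloud(s); ok=s["depth"]>0; t=r.snapshot("top")
h,sa,v=[cv2.cvtColor(s["pixels"],cv2.COLOR_RGB2HSV)[...,i] for i in range(3)]
Q=R.from_euler('z',-21.8,degrees=True)*R.from_euler('x',180,degrees=True)
L=Q.inv().apply((C-[.5837,-.0155,.0875]).reshape(-1,3)).reshape(C.shape)
for a,b in[(-.09,-.06),(-.06,-.03),(-.03,.03),(.03,.055),(.055,.075),(.095,.117)]:
    m=ok&(L[...,0]>a)&(L[...,0]<b)&(abs(L[...,1])<.02)&(abs(L[...,2])<.016)&(sa>60)
    P=L[m]; print(a,b,len(P),np.round(P.mean(0)*1000,1), np.round(np.percentile(P[:,2],5)*1000,1))
a=np.hstack([cv2.resize(s["pixels"][110:330,300:500],(400,440)),cv2.resize(t["pixels"][40:260,200:480],(400,314))[:440] if 0 else cv2.resize(t["pixels"][50:270,270:470],(400,440))])
cv2.imwrite("pics/v9.png",a[:,:,::-1])
```

```text
28.65 [ 0.43859564 -0.12106905  0.26201657] foot [ 0.5358 -0.1603  0.2557] [ 0.76037813 -0.87422901 -0.08145979]
blue 45 [ -1 -59  42]
green 62 [60  1 41]
white 80 [40 38 41]
black 19 [-56 -21  40]
red 38 [-24  51  40]
terra 69 [ 32 -51  41]
-0.09 -0.06 46 [-70.8   1.4  -2.4] -6.0
-0.06 -0.03 59 [-44.7   0.3  -2.2] -6.4
-0.03 0.03 138 [ 0.2  3.1 -1.7] -6.3
0.03 0.055 46 [41.   1.  -1.7] -5.7
0.055 0.075 42 [65.3  3.2 -2. ] -6.5
0.095 0.117 49 [105.3   6.6  -4.1] -9.0
```

View pics/v9.png

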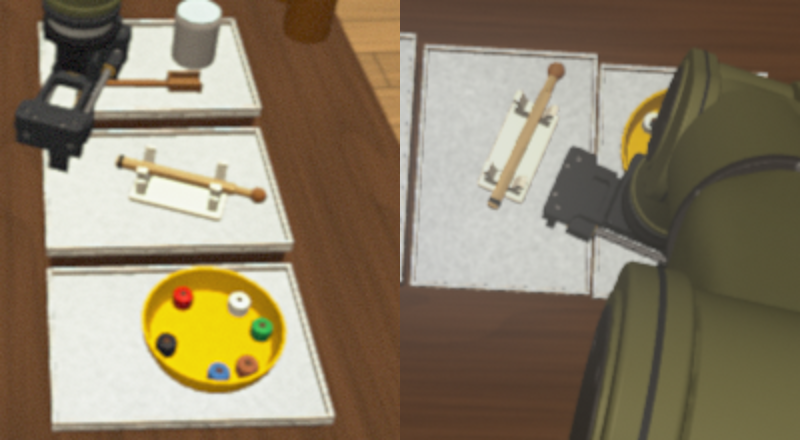

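The stirrer lies level in both notches (handle (120,162), foot (258,195) in the side view), and all the beads are in the bowl. The gripper is clear of everything.

```bash
python3 -c "
from plant import r
print(r.finish_job())"
```

```text
the job is handed in; nothing more can be done
None
```

I handed the job in at about 29 s: the floor was felt at the bowl's middle with about 3 N, the foot then went about 2.5 turns anticlockwise, every bead ended about 29 mm or more from its start and still in the bowl, and the stirrer is back level in both notches; early in the stirring the foot squeezed past beads at the wall with up to about 5 N, which may have nudged the bowl about 2 mm, so I finished the turns on a tighter circle that barely touched them.

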